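Empty the catch tray and ready the casting press

TASK

Collect every finished amber casting from the press's catch tray into the blue tote. Once they are all in, lower the mould plate over the two pins of the press until it lies flush on the deck, and only then press the yellow pedal fully down to its stop and let it come back up. Leave the jar, bottle, vial and tub where they stand.

Things in the scene. Friction and masses are not known exactly. Their poses are not given: they have to be found in the camera images.
- casting1: finished casting: an amber resin block with a pale specimen showing on its top, 44 x 28 x 32 mm along its own x, y, z, 50 g. Origin at the middle of the block. Starts upright (z up) in the catch tray. Some of the six may be absent (None at the start).
- casting2: finished casting: an amber resin block with a pale specimen showing on its top, 44 x 28 x 32 mm along its own x, y, z, 50 g. Origin at the middle of the block. Starts upright (z up) in the catch tray. Some of the six may be absent (None at the start).
- casting3: finished casting: an amber resin block with a pale specimen showing on its top, 44 x 28 x 32 mm along its own x, y, z, 50 g. Origin at the middle of the block. Starts upright (z up) in the catch tray. Some of the six may be absent (None at the start).
- casting4: finished casting: an amber resin block with a pale specimen showing on its top, 44 x 28 x 32 mm along its own x, y, z, 50 g. Origin at the middle of the block. Starts upright (z up) in the catch tray. Some of the six may be absent (None at the start).
- casting5: finished casting: an amber resin block with a pale specimen showing on its top, 44 x 28 x 32 mm along its own x, y, z, 50 g. Origin at the middle of the block. Starts upright (z up) in the catch tray. Some of the six may be absent (None at the start).
- casting6: finished casting: an amber resin block with a pale specimen showing on its top, 44 x 28 x 32 mm along its own x, y, z, 50 g. Origin at the middle of the block. Starts upright (z up) in the catch tray. Some of the six may be absent (None at the start).
- catch_tray: shallow steel catch tray fixed to the bench, outside 158 (its x) x 218 (its y) mm, 14 high, walls 4, floor 4 thick. Origin under its middle, at bench level. It stands either to the left or to the right of the press.
- tote: open blue plastic tote fixed to the bench, outside 178 (its x) x 218 (its y) mm, 50 high, walls 4, floor 4 thick. Origin under its middle, at bench level. It stands on the other side of the press.
- mould_plate: aluminium mould plate 90 (its x) x 130 (its y) x 10 mm, 0.4 kg, with two through holes of 13 mm at y = +48 and -48 mm (x = 0). A red grip bar stands in its middle: 14 (x) x 50 (y) mm, from 10 to 46 mm above the underside. Origin: middle of the underside. Starts flat on the bench; either way round fits.
- deck (a point): middle of the flat top of the white press's deck, 120 (x) x 140 (y) mm, 50 mm above the bench; x points away from the robot, towards a grey housing 85 mm above the bench that begins 65 mm from this point. Two upright steel pins, 10 mm diameter, 22 tall with the top 8 mm tapered, stand at y = +48 and -48 mm (x = 0); the mould plate belongs on them.
- pedal_pad (a point): place to press on top of the yellow hinged pedal that sticks out of the press towards the robot: 10 mm from its free end, in the middle of its 70 mm width. The pedal plate is 85 mm long and 8 thick, level at rest, its top 55 mm above the bench; this point lies 78 mm from the hinge and sinks 22 mm at the stop. x, y, z of this point turn with the pedal.
- pedal (a joint): angle of the pedal: 0 at rest (up), 0.28 rad fully down at its stop. A spring brings it back; about 9 N at the pad holds it at the stop.
- jar: glass specimen jar with white lid, 60 diameter, 85 tall mm, a bystander, standing on the bench. Origin: middle of its underside.
- water_bottle: clear water bottle with blue cap, 62 diameter, 190 tall mm, a bystander, standing on the bench. Origin: middle of its underside.
- vial: small white-capped glass vial, 30 diameter, 60 tall mm, a bystander, standing on the bench. Origin: middle of its underside.
- tub: open white plastic tub, 90 diameter, 50 tall mm, a bystander, standing on the bench. Origin: middle of its underside.
There are look-alikes about, which are no part of the job. Leave any green or turquoise look-alike of the mould_plate alone.

How it is judged:
By the outcome, as a careful person would: the job done as asked, in the order asked, and still so for the second after the job is handed in, with the robot touching nothing.
Of casting1, casting2, casting3, casting4, casting5, casting6 only 4 to 6 are there at a start; the rules pass over those that are not, and their reading is None.
At some moment in a run one of casting1, casting2, casting3, casting4, casting5, casting6 may be knocked a few centimetres aside while the robot is not near it.
Once in a run the grip may slacken for a moment while it holds something.
It also fails if it takes over 210 s, if anything falls off the work surface, if the arm or the gripper's body presses on something with over 40 N, if the wrist force passes 120 N, or if a joint passes its speed limit or range.

ROBOT

A 6-joint arm with a two-finger parallel gripper is mounted at the origin on the work surface. World frame = base frame: x ahead of the robot, y to its left, z up, the work surface at z = 0. Lengths are in m, angles in degrees, forces in N, time in s.
With the tool pointing down it reaches from about 0.375 to 0.9 m from the base axis. Payload 3.1 kg.
Tool frame: the origin (TCP) lies at the very end of the fingers, on their centre line; the grasp point (between the pads) lies 19 mm behind it (bot.tcp_to_grasp is the distance from the TCP to the grasp point, in m); z points along the fingers, y is the line along which they close (so a half turn about z gives the same grasp; the last joint's range is limited). The gripper opens to 87 mm and grips with 3 to 60 N. Pads are 19 mm wide; open, the fingers measure 117 mm over their backs; the gripper's body (75 mm by 190 mm) begins 51 mm behind the grasp point.
Start: joints at [-79.383, 30.224, 82.088, -0, 67.689, -10.227], TCP at [0.222, -0.584, 0.188] pointing down, gripper open.
Joint ranges: [-176.69, 176.69], [-43.24, 126.21], [12.49, 139.97], [-82, 262], [0, 151.66], [-163.58, 163.58]. Speed limits (degrees/s): [159.86, 159.86, 180, 180, 180, 180].

INTERFACE

Orientations are given as a 3x3 rotation matrix whose columns are the frame's x, y, z axes.
In Python, from rig import telemetry, capture, camera_info, job, bot gives the robot as it stands. The module is installed in compiled form; this text tells all that it offers.
- The arm moves only by the tool carry_out, never from a script. Its argument "deltas" is a list that holds one entry, the list of rows, each a list of 7 numbers: the shift along the tool's x, y, z scaled (see below), then the turn, a rotation vector about the tool's x, y, z scaled (see below), then the closure, from -1 (fully open) to 1 (shut). In form: [[[dx, dy, dz, ax, ay, az, claw], ...]]. A call has exactly 10 rows; each row is the pose to reach, as a shift and turn from the pose commanded when the call began, along the tool's axes at that moment, turning the shorter way round; what a row does not reach only later rows make up. The controller multiplies each number of a shift by 15 cm and each number of a turn by 360 degrees. A row lasts 1/12 s, in which the tool goes at most 41.7 mm and 7.16 degrees, less where a joint would pass 70% of its speed; a pose out of reach is approached as far as the arm can. A call with a number of a shift or a turn outside -1 to 1 is refused whole. A call with a gripper value outside its range is refused whole. The fingers move at their own pace and stop on an object; the grip force is fixed at half the most. Time passes only in rows, so rows that repeat a pose let the fingers close, or fill a call up. It gives the time, the measured TCP pose, the force, the opening and the grip force at its end, in the units of the state.
- telemetry.read_state(): the state, without advancing time (a new reading comes with each control period).
- capture(name): name is "scene" or "top"; returns the picture (384x512x3 uint8, red, green, blue); there is no depth.
- camera_info(name): a dict with "mtx" (3x3 intrinsics, pixels), "cam_to_world" (4x4, takes a point from camera to world coordinates). Camera axes: x right, y down, z forward; pixel columns grow to the right and rows downward; lengths in m; the calibration is good to about 2 mm. A picture is of the moment at which its call begins. camera_info takes no time and is no camera call.
- job.hand_in(): hands the job in; it is judged then, once.
The state is a dict: "time_s": time; "joint_positions": joint angles; "qvel": joint speeds; "tau": joint torques, N m; "position": TCP position; "tcp_rot": TCP orientation; "force": force on the tool from outside, world axes, zero at the start; "moment": the same for the moment, N m; "opening": opening from 0.0 (shut) to 1.0 (fully open); "grasp_force": force on a finger pad.
Only numpy, scipy, OpenCV 4.12 (cv2) and the standard library are available. Lean on these libraries where they do the work, as an engineer would, in place of code of your own. Each camera call takes 0.05 s, during which the arm holds its last target. There are 200 camera calls.

## Working session

There is one attempt and no reset: what is moved stays moved. The work goes in short steps, Python scripts to look and compute and a tool call to move; the robot and the scene stay as the last step left them, time stands still between calls to the robot, and variables do not carry over. Pictures are saved under pics/ and viewed, at most 14 in all, crops included, and the job is handed in when it is done.

Besides the shell and the picture viewer there is one more tool, called after "Call:" as name([rows], argument=value, ...), one row to a line, values as JSON. carry_out: Moves the arm, as the interface text tells. Its arguments: {"type":"object","properties":{"deltas":{"type":"array","items":{"type":"array","items":{"type":"array","items":{"type":"number"}}}}},"required":["deltas"]}

```bash
ls; mkdir -p pics; python3 - <<'E'
from rig import telemetry,capture,camera_info,bot
import cv2,numpy as np
for n in("scene","top"):
    im=capture(n);cv2.imwrite(f"pics/{n}0.png",im[:,:,::-1]);c=camera_info(n);print(n,np.round(c["mtx"],1).tolist(),np.round(c["cam_to_world"],3).tolist())
s=telemetry.read_state();print(s);print(bot.tcp_to_grasp)
E
```

```text
pics
scene [[367.5, 0.0, 259.9], [0.0, 367.5, 191.2], [0.0, 0.0, 1.0]] [[0.81, 0.503, -0.301, 0.86], [0.586, -0.691, 0.423, -0.36], [0.005, -0.519, -0.855, 0.924], [0.0, 0.0, 0.0, 1.0]]
top [[368.4, 0.0, 256.5], [0.0, 368.4, 191.0], [0.0, 0.0, 1.0]] [[0.02, -0.998, 0.062, 0.514], [-1.0, -0.018, 0.023, 0.053], [-0.021, -0.063, -0.998, 1.115], [0.0, 0.0, 0.0, 1.0]]
{'time_s': 0.1, 'joint_positions': array([-7.93845155e+01,  3.02737041e+01,  8.21491119e+01,  8.74981954e-04,
        6.76895018e+01, -1.02291030e+01]), 'qvel': array([ 0.00262267, -0.1046003 , -0.07981196,  0.00684272, -0.00984137,
        0.0101513 ]), 'tau': array([ 2.58870250e-04, -4.40984523e+01, -1.77150589e+01,  6.34489604e-02,
        5.33501920e-02, -4.08811979e-05]), 'position': array([ 0.22227432, -0.58336326,  0.18726849]), 'tcp_rot': array([[ 9.34551180e-01,  3.55828570e-01, -3.47236937e-04],
       [ 3.55828555e-01, -9.34549259e-01,  1.92936764e-03],
       [ 3.62014105e-04, -1.92664962e-03, -9.99998078e-01]]), 'force': array([ 1.26471179, -0.46739888, -0.92593813]), 'moment': array([ 0.02304601, -0.04625781, -0.04649555]), 'grasp_force': 0.0, 'opening': 1.0010540651727067}
0.0187
```

View pics/scene0.png

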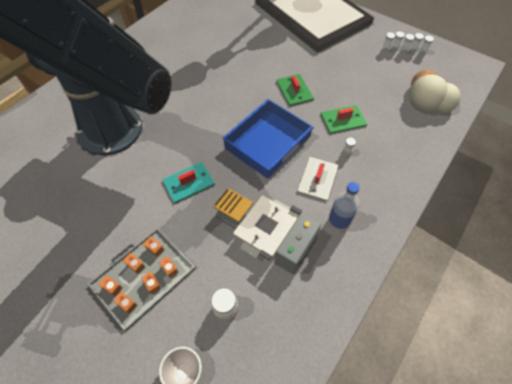

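View pics/top0.png

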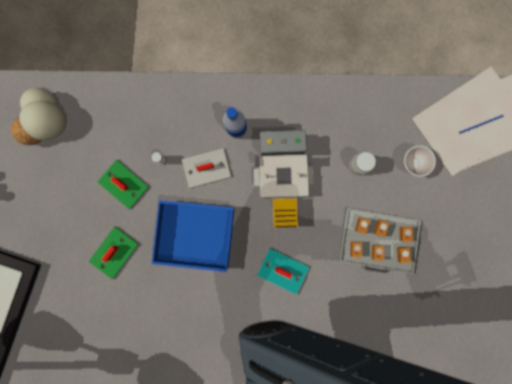

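The scene view shows the tray with six amber blocks around (140,278), the blue tote at (268,137), the white mould plate with its red bar at (318,178), the press at (275,228), and green and turquoise look-alikes. In the top view the tray is at (382,240), the tote at (194,235), the plate at (206,168), the press deck at (284,175) and the pedal at (285,213). Next I'll look at enlarged crops.

```bash
python3 - <<'E'
import cv2,numpy as np
t=cv2.imread("pics/top0.png");s=cv2.imread("pics/scene0.png")
r=lambda im,x,y,w,h:cv2.resize(im[y:y+h,x:x+w],(400,300),interpolation=cv2.INTER_CUBIC)
cv2.imwrite("pics/crops0.png",np.vstack([np.hstack([r(t,335,200,100,75),r(t,235,125,100,75)]),np.hstack([r(s,80,230,120,90),r(s,210,180,120,90)])]))
hsv=cv2.cvtColor(t,cv2.COLOR_BGR2HSV)
for p in [(358,225),(362,228),(408,233),(205,167),(285,205),(284,270),(119,183),(190,160),(267,160)]: print(p,hsv[p[1],p[0]])
E
```

```text
(358, 225) [ 15 198 143]
(362, 228) [ 11 164 169]
(408, 233) [ 14  41 174]
(205, 167) [  2 224 173]
(285, 205) [ 23 249 170]
(284, 270) [  2 169 104]
(119, 183) [  1 221 173]
(190, 160) [ 24  23 170]
(267, 160) [ 21  28 185]
```

View pics/crops0.png

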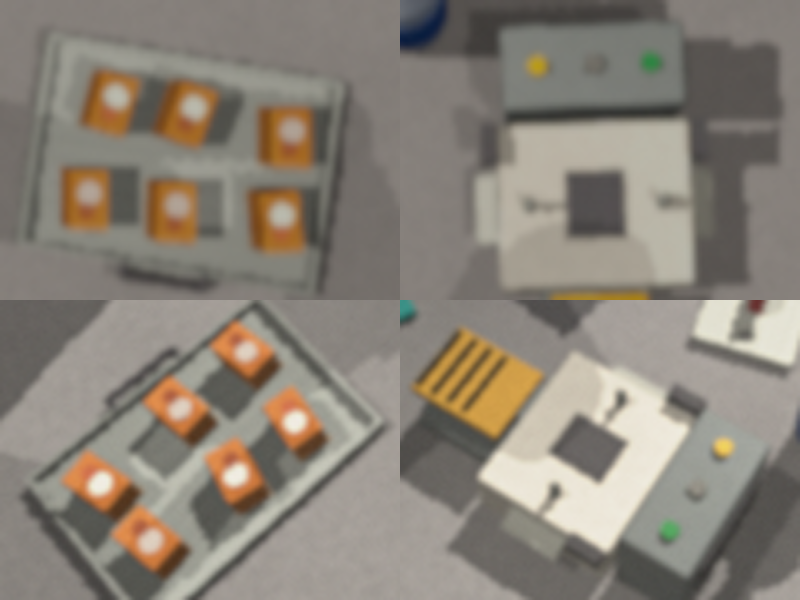

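The crops show six amber blocks with pale tops, their long sides roughly along world x. The deck pins appear near top-crop (530,205) and (668,200), and the pedal sits in front of the deck. Next I'll measure.

```bash
cat > h.py <<'E'
import cv2,numpy as np
from rig import telemetry,capture,camera_info
CI={n:camera_info(n) for n in("scene","top")}
def ray(n,uv):
    c=CI[n];d=c["cam_to_world"][:3,:3]@np.linalg.solve(c["mtx"],np.array([uv[0],uv[1],1.]));return c["cam_to_world"][:3,3],d/np.linalg.norm(d)
def plane(n,uv,z):
    o,d=ray(n,uv);return o+d*(z-o[2])/d[2]
def proj(n,p):
    T=np.linalg.inv(CI[n]["cam_to_world"]);q=CI[n]["mtx"]@(T[:3,:3]@np.asarray(p)+T[:3,3]);return q[:2]/q[2]
def tri(a,b):
    A=np.zeros((3,3));v=np.zeros(3)
    for o,d in(ray("top",a),ray("scene",b)):
        P=np.eye(3)-np.outer(d,d);A+=P;v+=P@o
    return np.linalg.solve(A,v)
def look(tag):
    r={}
    for n in("top","scene"):
        im=capture(n)[:,:,::-1].copy();cv2.imwrite(f"pics/{tag}_{n}.png",im);r[n]=im
    return r
def mask(im,lo,hi): return cv2.inRange(cv2.cvtColor(im,cv2.COLOR_BGR2HSV),np.array(lo),np.array(hi))
def blobs(m,amin,amax=1e9):
    cs,_=cv2.findContours(m,cv2.RETR_EXTERNAL,cv2.CHAIN_APPROX_NONE);out=[]
    for c in cs:
        f=np.zeros_like(m);cv2.drawContours(f,[c],-1,255,-1);a=(f>0).sum()
        if amin<=a<=amax:
            M=cv2.moments(f,True);out.append((np.array([M["m10"]/a,M["m01"]/a]),a,c,f))
    return out
def rect(n,pts,z):
    P=np.array([plane(n,p,z)[:2] for p in np.asarray(pts).reshape(-1,2)]);(c,s,a)=cv2.minAreaRect((P*1000).astype(np.float32))
    if s[0]<s[1]: s=(s[1],s[0]);a+=90
    return np.array(c)/1000,np.array(s),(a+90)%180-90   # centre, sizes mm (long first), yaw of long side
AMB=((4,110,70),(21,255,255))
def castings(ims,amin=60,amax=400):
    """list of (xyz, yaw_top, yaw_scene, sizes) for amber blobs paired across views"""
    B={n:blobs(cv2.morphologyEx(mask(ims[n],*AMB),cv2.MORPH_OPEN,np.ones((2,2),np.uint8)),amin,amax) for n in ims};out=[]
    for b in B["top"]:
        best=None
        for s in B["scene"]:
            p=tri(b[0],s[0]);e=np.linalg.norm(proj("top",p)-b[0])+np.linalg.norm(proj("scene",p)-s[0])
            if best is None or e<best[0]: best=(e,p,s)
        if best is None or best[0]>4 or not -.01<best[1][2]<.2: continue
        y=[];sz=[]
        for n,bb in(("top",b),("scene",best[2])):
            hsv=cv2.cvtColor(ims[n],cv2.COLOR_BGR2HSV);v=hsv[:,:,2][bb[3]>0];t=(np.percentile(v,15)+np.percentile(v,75))/2
            m=((hsv[:,:,2]>t)&(bb[3]>0)).astype(np.uint8)*255;k=max(blobs(m,5),key=lambda q:q[1]);R=rect(n,k[2],best[1][2]+.016);y.append(round(R[2]));sz.append(np.round(R[1]).astype(int).tolist())
        out.append((np.round(best[1],4),y,sz,b[1],round(best[0],1)))
    return sorted(out,key=lambda o:(-o[0][1]))
E
python3 - <<'E'
from h import *
ims={n:cv2.imread(f"pics/{n}0.png") for n in("top","scene")}
for c in castings(ims):print(c)
for k,z in((((100,120,40),(130,255,255)),.05),(((20,120,90),(30,255,255)),.055)):
    for n in ims:
        for b in blobs(mask(ims[n],*k),250):print(n,np.round(b[0]),b[1],rect(n,b[2],z))
R={n:[b for b in blobs(mask(ims[n],(0,130,60),(4,255,255))|mask(ims[n],(174,130,60),(180,255,255)),12)] for n in ims}
for n in R:print(n,[(np.round(b[0],1).tolist(),b[1],rect(n,b[2],.046)[2].round()) for b in R[n]])
for n in ims:
    for b in blobs(mask(ims[n],(0,0,150),(180,60,255)),300,3000):print("white",n,np.round(b[0]),b[1],rect(n,b[2],.01),rect(n,b[2],.05))
for p in [(48,32),(345,85),(318,290),(25,240)]:print("tray",plane("top",(335+p[0]/4,200+p[1]/4),.014).round(3))
E
```

```text
(array([ 0.4849, -0.2345,  0.018 ]), [-17, -16], [[41, 25], [38, 27]], np.int64(127), np.float64(2.1))
(array([ 0.4063, -0.2792,  0.0194]), [0, -1], [[40, 26], [40, 26]], np.int64(140), np.float64(1.9))
(array([ 0.4785, -0.2899,  0.0183]), [-18, -22], [[43, 26], [39, 27]], np.int64(152), np.float64(2.1))
top [193. 235.] 4867 (array([0.4495592 , 0.25887051]), array([220.10932922, 185.64424133]), 85.31876373291016)
scene [266. 136.] 3589 (array([0.45182837, 0.2490238 ]), array([236.27920532, 192.7150116 ]), 85.66655731201172)
top [285. 212.] 706 (array([ 0.51959985, -0.00537962]), array([83.05484772, 68.85144806]), 1.066778302192688)Traceback (most recent call last):
  File "<stdin>", line 8, in <module>
AttributeError: 'float' object has no attribute 'round'
```

```bash
python3 - <<'E'
from h import *
ims={n:cv2.imread(f"pics/{n}0.png") for n in("top","scene")}
for n in ims:
    print(n,[(b[0].round(1).tolist(),int(b[1])) for b in blobs(cv2.morphologyEx(mask(ims[n],*AMB),cv2.MORPH_OPEN,np.ones((2,2),np.uint8)),20)])
    print("red",[(b[0].round(1).tolist(),int(b[1]),round(rect(n,b[2],.046)[2])) for b in blobs(mask(ims[n],(0,130,60),(4,255,255))|mask(ims[n],(174,130,60),(180,255,255)),12)])
    for b in blobs(mask(ims[n],(0,0,150),(180,60,255)),300,3000):print("white",n,np.round(b[0]),b[1],rect(n,b[2],.01),rect(n,b[2],.05))
    for b in blobs(mask(ims[n],(20,120,70),(32,255,255)),200):print("yel",b[0],b[1],rect(n,b[2],.055))
for p in [(48,32),(345,85),(318,290),(25,240)]:print("tray",plane("top",(335+p[0]/4,200+p[1]/4),.014).round(3))
E
```

```text
top [([404.8, 255.5], 202), ([378.1, 253.7], 140), ([356.7, 250.3], 127), ([407.1, 234.8], 190), ([279.5, 227.0], 31), ([381.6, 229.1], 152), ([286.0, 221.5], 34), ([294.4, 225.3], 39), ([362.7, 226.5], 127), ([22.2, 134.7], 316)]
red [([283.1, 272.2], 85, 65), ([109.5, 253.2], 73, -35), ([119.1, 183.2], 61, 52), ([204.6, 166.5], 83, -78)]
white top [  7. 290.] 720 (array([0.25003528, 0.8101153 ]), array([188.76182556,  60.94453049]), 3.6539223194122314) (array([0.25958456, 0.7827124 ]), array([181.92634583,  58.73763657]), 3.6539254188537598)
white top [282. 176.] 1944 (array([0.6305658 , 0.00744791]), array([160.18617249, 120.90808868]), -87.60596990585327) (array([0.62633527, 0.00911139]), array([154.38546753, 116.52975464]), -87.60597157478333)
white top [205. 167.] 1239 (array([0.65135736, 0.23530153]), array([129.74412537,  89.08907318]), -73.87285232543945) (array([0.64637372, 0.2287139 ]), array([125.04579926,  85.86295319]), -73.87283325195312)
white top [424. 160.] 486 (array([ 0.68291992, -0.41920154]), array([93.64411926, 62.24808884]), -0.38848114013671875) (array([ 0.67
[... 622 characters left out ...]
e [([118.3, 294.8], 514), ([151.8, 283.2], 245), ([169.1, 267.4], 217), ([134.3, 263.5], 234), ([153.9, 247.0], 176), ([234.2, 205.8], 697), ([425.2, 73.9], 48), ([34.0, 78.6], 488), ([3.3, 52.1], 61), ([148.0, 10.8], 27), ([129.5, 14.1], 232), ([145.4, 3.3], 33)]
red [([186.7, 176.9], 136, 65), ([319.0, 172.1], 55, -74), ([344.6, 113.3], 95, 56), ([294.9, 83.5], 62, -43)]
white scene [319.  14.] 2035 (array([0.20528387, 0.95821613]), array([308.47851562, 251.7973175 ]), -17.080955505371094) (array([0.23396053, 0.90051184]), array([294.97186279, 240.77244568]), -17.080963134765625)
tray [ 0.537 -0.191  0.014]
tray [ 0.502 -0.409  0.014]
tray [ 0.352 -0.389  0.014]
tray [ 0.383 -0.175  0.014]
```

```bash
python3 - <<'E'
from h import *
ims={n:cv2.imread(f"pics/{n}0.png") for n in("top","scene")}
tiles=[]
for lo in((3,100,60),(3,130,70),(3,150,60)):
  for n,(x,y,w,h) in(("top",(335,200,100,75)),("scene",(80,230,120,90))):
    m=mask(ims[n],lo,(24,255,255))
    if n=="scene" or 1:
        m2=cv2.morphologyEx(m,cv2.MORPH_OPEN,np.ones((3,3),np.uint8)) if n=="scene" else m
    print(lo,n,[(b[0].round(1).tolist(),int(b[1])) for b in blobs(m2,50,700) if x<b[0][0]<x+w and y<b[0][1]<y+h])
    if lo[1]!=150: 
        o=ims[n].copy();cs,_=cv2.findContours(m2,cv2.RETR_EXTERNAL,cv2.CHAIN_APPROX_NONE)
        big=cv2.resize(o[y:y+h,x:x+w],(400,300),interpolation=cv2.INTER_NEAREST);mm=cv2.resize(m2[y:y+h,x:x+w],(400,300),interpolation=cv2.INTER_NEAREST)
        cs,_=cv2.findContours(mm,cv2.RETR_EXTERNAL,cv2.CHAIN_APPROX_NONE);cv2.drawContours(big,cs,-1,(255,0,0),1);tiles.append(big)
cv2.imwrite("pics/masks.png",np.vstack([np.hstack(tiles[:2]),np.hstack(tiles[2:])]))
E
```

```text
(3, 100, 60) top [([403.8, 254.5], 208), ([377.6, 252.4], 185), ([356.3, 249.1], 182), ([406.2, 233.9], 195), ([381.1, 227.8], 202), ([362.2, 225.2], 180)]
(3, 100, 60) scene [([117.5, 294.3], 415), ([150.9, 282.1], 203), ([171.3, 271.0], 87), ([164.6, 261.7], 79), ([133.3, 262.8], 194), ([152.7, 245.9], 182)]
(3, 130, 70) top [([403.3, 255.2], 138), ([376.8, 252.7], 121), ([356.0, 249.0], 159), ([406.1, 233.8], 185), ([380.2, 228.2], 128), ([361.4, 225.8], 106)]
(3, 130, 70) scene [([129.1, 306.5], 78), ([119.7, 297.9], 78), ([114.3, 288.8], 82), ([153.4, 287.2], 78), ([104.2, 281.7], 64), ([147.5, 276.6], 61), ([171.3, 271.4], 59), ([137.9, 266.5], 70), ([164.5, 261.0], 55), ([128.5, 258.4], 74), ([156.7, 249.6], 71), ([148.4, 241.8], 65)]
(3, 150, 60) top [([402.9, 255.0], 110), ([376.7, 253.3], 98), ([355.5, 250.0], 96), ([405.2, 234.4], 115), ([379.8, 228.5], 108), ([361.2, 226.2], 85)]
(3, 150, 60) scene [([129.3, 306.3], 62), ([119.7, 298.1], 54), ([114.6, 289.0], 59), ([153.4, 287.3], 57), ([104.6, 281.3], 50), ([147.9, 276.4], 51), ([137.7, 266.7], 55), ([128.4, 258.6], 55)]
```

View pics/masks.png

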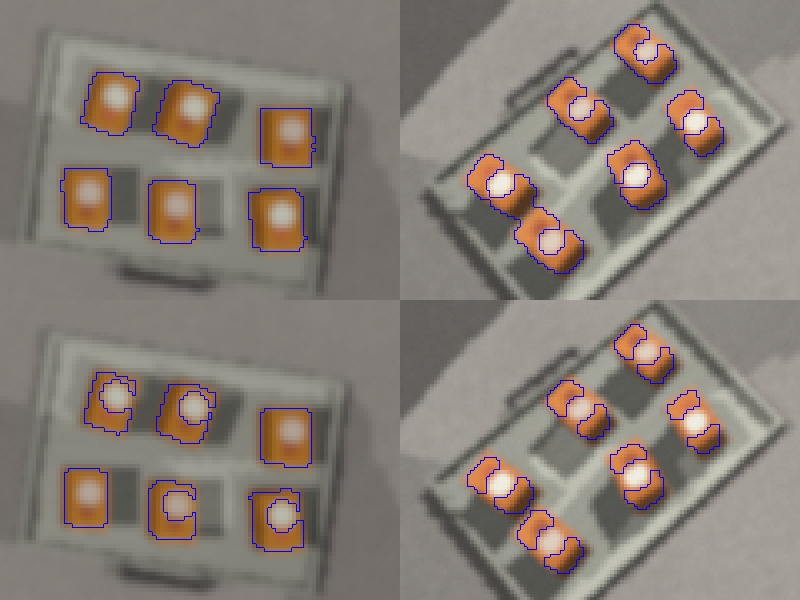

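The masks show that S≥100 outlines the tops well in the top view. In the scene view, two blocks touch by a thin neck near full-picture (118,294), so I'll fill in the pale specimens and open the mask.

```bash
python3 - <<'E'
s=open("h.py").read()
a=s.index("AMB=");b=s.index("def castings");
s=s[:a]+'''EL=cv2.getStructuringElement(cv2.MORPH_ELLIPSE,(5,5))
def amber(n,im):
    m=mask(im,(3,100,60),(24,255,255))
    pale=mask(im,(0,0,185),(40,110,255))&cv2.dilate(m,EL)
    return m if n=="top" else cv2.morphologyEx(m|pale,cv2.MORPH_OPEN,EL)
'''+s[b:]
s=s.replace("blobs(cv2.morphologyEx(mask(ims[n],*AMB),cv2.MORPH_OPEN,np.ones((2,2),np.uint8)),amin,amax)","blobs(amber(n,ims[n]),amin,amax)")
open("h.py","w").write(s)
E
python3 - <<'E'
from h import *
ims={n:cv2.imread(f"pics/{n}0.png") for n in("top","scene")}
for c in castings(ims):print(c)
for n in ims: print(n,[(b[0].round(1).tolist(),int(b[1])) for b in blobs(amber(n,ims[n]),60,400)])
# plate bar, red blobs
print("bar",tri((204.6,166.5),(319.0,172.1)))
# pins: darkest px on deck near expected
for n,(x,y,w,h) in(("top",(245,150,80,50)),("scene",(225,190,90,75))):
    hsv=cv2.cvtColor(ims[n],cv2.COLOR_BGR2HSV)[y:y+h,x:x+w];V=hsv[:,:,2]
    deck=cv2.morphologyEx(cv2.inRange(V,130,255),cv2.MORPH_CLOSE,np.ones((9,9),np.uint8))
    m=cv2.inRange(V,0,135)
    for b in blobs(m,3,400):print(n,(b[0]+[x,y]).round(1),b[1])
E
```

```text
(array([ 0.4175, -0.2152,  0.0305]), [0, -1], [[40, 26], [41, 29]], np.int64(182), np.float64(0.1))
(array([ 0.4867, -0.2329,  0.0278]), [-16, -16], [[42, 24], [42, 27]], np.int64(180), np.float64(0.2))
(array([ 0.4089, -0.2773,  0.0277]), [0, -1], [[40, 26], [42, 27]], np.int64(185), np.float64(0.1))
top [([403.8, 254.5], 208), ([109.2, 253.3], 137), ([377.6, 252.4], 185), ([356.3, 249.1], 182), ([406.2, 233.9], 195), ([381.1, 227.8], 202), ([362.2, 225.2], 180), ([118.6, 183.1], 116), ([21.4, 133.7], 333)]
scene [([150.2, 281.8], 265), ([168.0, 266.1], 223), ([133.5, 262.4], 239), ([153.0, 245.5], 230), ([426.7, 73.0], 79), ([149.6, 4.3], 175)]
bar [0.65002836 0.23195924 0.0400762 ]
scene [288.6 251.6] 14
scene [297.9 238.4] 16
scene [255.9 237.5] 8
scene [304.7 227. ] 7
scene [265.8 223.8] 234
scene [275.6 209.7] 7
scene [295.7 210.4] 76
scene [234.7 204.8] 23
scene [230.5 202. ] 26
scene [227.9 196.9] 15
scene [305.1 195.3] 70
scene [312.4 190.4] 8
scene [258.8 190.4] 9
scene [225.8 191.1] 9
```

```bash
python3 - <<'E'
from h import *
ims={n:cv2.imread(f"pics/{n}0.png") for n in("top","scene")}
print("square",tri((283.75,176),(265.8,223.8)))
print("pedal",tri((284.8,212.2),(234.2,205.8)))
for n in ims:
    hsv=cv2.cvtColor(ims[n],cv2.COLOR_BGR2HSV);x,y,w,h=dict(top=(245,140,80,60),scene=(215,185,100,85))[n]
    o=cv2.resize(ims[n][y:y+h,x:x+w],None,fx=6,fy=6,interpolation=cv2.INTER_NEAREST)[:440];cv2.imwrite(f"pics/pin_{n}.png",cv2.resize(o,(400,400*o.shape[0]//o.shape[1])))
    # plate/tote centroid
    for b in blobs(mask(ims[n],(100,120,40),(130,255,255)),2000): print(n,"tote",b[0]);tot=b
m=np.hstack([cv2.resize(cv2.imread("pics/top0.png")[150:200,245:325],(400,250),interpolation=cv2.INTER_CUBIC),cv2.resize(cv2.imread("pics/scene0.png")[195:255,230:310],(400,250),interpolation=cv2.INTER_CUBIC)])
cv2.imwrite("pics/pins.png",m)
pl=np.hstack([cv2.resize(cv2.imread("pics/top0.png")[143:193,170:240],(400,286),interpolation=cv2.INTER_CUBIC),cv2.resize(cv2.imread("pics/scene0.png")[153:203,284:354],(400,286),interpolation=cv2.INTER_CUBIC)])
cv2.imwrite("pics/pins.png",np.vstack([m,pl]))
E
```

```text
square [ 6.24826441e-01 -3.83697052e-04  5.24776010e-02]
pedal [ 0.52113952 -0.00468555  0.04627279]
top tote [192.89356893 235.34230532]
scene tote [266.07968794 136.44106994]
```

View pics/pins.png

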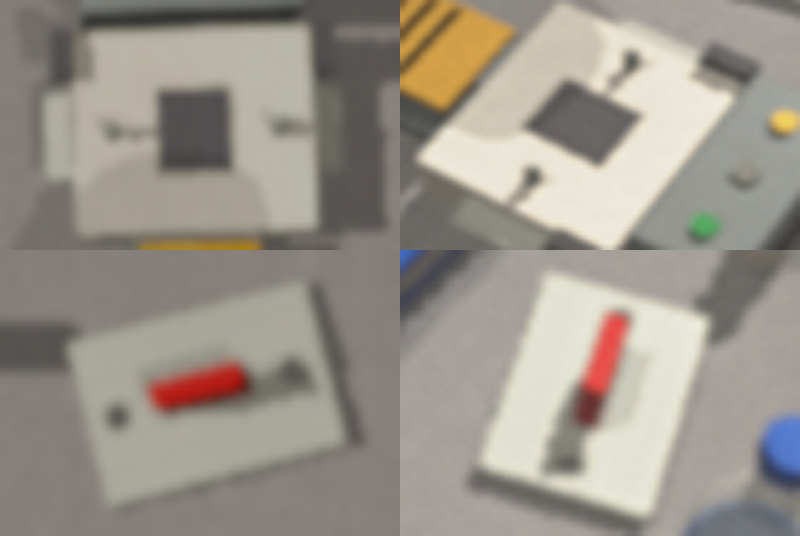

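The square on the deck triangulates to z=0.052, so the calibration is sound. The pins in full-picture pixels are at top (267,176) and (300.6,175), and at scene (276,209.9) and (256.6,237.5). The plate's rectangle comes out at 130x89 mm, with its bar along the long side.

```bash
python3 - <<'E'
s=open("h.py").read()
s=s.replace("y.append(round(R[2]))","y.append(round(R[2]));cc.append(R[0].round(4).tolist())").replace("y=[];sz=[]","y=[];sz=[];cc=[]").replace("best[1][2]+.016","zt").replace("out.append((np.round(best[1],4),y,sz,","out.append((np.round(best[1],4),cc,y,sz,").replace("amax=400)","amax=400,zt=.036)").replace("ELLIPSE,(5,5)","ELLIPSE,(7,7)")
s=s.replace("best[0]>4","best[0]>2.5")
open("h.py","w").write(s)
E
python3 - <<'E'
from h import *
ims={n:cv2.imread(f"pics/{n}0.png") for n in("top","scene")}
for c in castings(ims,90,400):print(c)
print("top only",[plane("top",b[0],.024).round(4).tolist() for b in blobs(amber("top",ims["top"]),100,400)])
print("pins",tri((267,176),(276,209.9)),tri((300.6,175),(256.6,237.5)))
E
```

```text
(array([ 0.4175, -0.2152,  0.0305]), [[0.4157, -0.2142], [0.4152, -0.2147]], [0, -1], [[40, 26], [41, 29]], np.int64(182), np.float64(0.1))
(array([ 0.4868, -0.233 ,  0.0275]), [[0.486, -0.2322], [0.4846, -0.2317]], [-16, -13], [[42, 24], [43, 27]], np.int64(180), np.float64(0.1))
(array([ 0.4089, -0.2773,  0.0277]), [[0.4083, -0.2773], [0.4081, -0.277]], [0, -1], [[41, 26], [42, 27]], np.int64(185), np.float64(0.1))
top only [[0.4045, -0.3541, 0.024], [0.3889, 0.5107, 0.024], [0.4087, -0.2783, 0.024], [0.4171, -0.2167, 0.024], [0.4642, -0.3613, 0.024], [0.4806, -0.2887, 0.024], [0.4868, -0.2338, 0.024], [0.5978, 0.4916, 0.024], [0.7432, 0.796, 0.024]]
pins [0.62373877 0.04810329 0.05558869] [ 0.62876468 -0.04811063  0.05620127]
```

Call:
carry_out([
  [[0.1,-0.089,0,0,0,0.006,0.03],[0.2,-0.177,0,0,0,0.012,0.03],[0.3,-0.266,0,0,0,0.018,0.03],[0.4,-0.355,0,0,0,0.024,0.03],[0.5,-0.444,0,0,0,0.03,0.03],[0.6,-0.532,0,0,0,0.036,0.03],[0.7,-0.621,0,0,0,0.042,0.03],[0.8,-0.71,0,0,0,0.048,0.03],[0.9,-0.8,0,0,0,0.054,0.03],[1,-0.887,0,0,0,0.0579,0.03]],
])

```text
time_s: 0.93
position: [0.3154, -0.405, 0.1878]
tcp_rot: [[1.0, -0.002, -0.0], [-0.002, -1.0, 0.001], [-0.0, -0.001, -1.0]]
force: [0.5, 0.5, 0.6]
opening: 0.496
grasp_force: 0.0
```

Call:
carry_out([
  [[0.07,-0.1,0.03,0,0,0,0.03],[0.14,-0.2,0.06,0,0,0,0.03],[0.2,-0.3,0.1,0,0,0,0.03],[0.27,-0.4,0.14,0,0,0,0.03],[0.34,-0.5,0.17,0,0,0,0.03],[0.4,-0.6,0.2,0,0,0,0.03],[0.47,-0.7,0.24,0,0,0,0.03],[0.54,-0.8,0.27,0,0,0,0.03],[0.6,-0.9,0.3,0,0,0,0.03],[0.67,-1,0.333,0,0,0,0.03]],
])

```text
time_s: 1.77
position: [0.4158, -0.2553, 0.1377]
tcp_rot: [[1.0, -0.0, -0.001], [-0.0, -1.0, 0.001], [-0.001, -0.001, -1.0]]
force: [0.5, -0.0, -0.6]
opening: 0.483
grasp_force: 0.0
```

```bash
cat > st.py <<'E'
from h import *
import sys
def state():
    s=telemetry.read_state();R=s["tcp_rot"];print("t",round(s["time_s"],2),"tcp",s["position"].round(4),"th",np.degrees(np.arctan2(R[1,0],R[0,0])).round(2),"tilt",R[:2,2].round(4),"F",s["force"].round(1),"open",round(s["opening"]*87,1),"grip",round(s["grasp_force"],1));return s
def need(x,y,z):
    s=state();R=s["tcp_rot"];print("units:",(R.T@(np.array([x,y,z])-s["position"])/.15).round(3))
if __name__=="__main__": need(*map(float,sys.argv[1:4]))
E
python3 st.py .4155 -.2145 .0165
```

```text
t 1.77 tcp [ 0.4158 -0.2553  0.1377] th -0.0 tilt [-0.0007  0.0006] F [ 0.5 -0.  -0.6] open 42.0 grip 0.0
units: [-0.001 -0.272  0.808]
```

Call:
carry_out([
  [[0,-0.14,0.1,0,0,0,0.03],[0,-0.272,0.2,0,0,0,0.03],[0,-0.272,0.32,0,0,0,0.03],[0,-0.272,0.44,0,0,0,0.03],[0,-0.272,0.56,0,0,0,0.03],[0,-0.272,0.66,0,0,0,0.03],[0,-0.272,0.74,0,0,0,0.03],[0,-0.272,0.79,0,0,0,0.03],[0,-0.272,0.808,0,0,0,0.03],[0,-0.272,0.808,0,0,0,0.03]],
])

```text
time_s: 2.6
position: [0.4155, -0.2153, 0.0165]
tcp_rot: [[1.0, -0.0, -0.001], [-0.0, -1.0, 0.001], [-0.001, -0.001, -1.0]]
force: [0.1, -0.5, 0.3]
opening: 0.485
grasp_force: 0.0
```

Call:
carry_out([
  [[0,0,0,0,0,0,1],[0,0,0,0,0,0,1],[0,0,0,0,0,0,1],[0,0,0,0,0,0,1],[0,0,0,0,0,0,1],[0,0,-0.1,0,0,0,1],[0,0,-0.25,0,0,0,1],[0,0,-0.4,0,0,0,1],[0,0,-0.55,0,0,0,1],[0,0,-0.7,0,0,0,1]],
])

```text
time_s: 3.43
position: [0.4155, -0.2153, 0.1232]
tcp_rot: [[1.0, -0.0, -0.0], [-0.0, -1.0, 0.0], [-0.0, -0.0, -1.0]]
force: [-0.3, 0.3, 0.2]
opening: 0.004
grasp_force: 0.0
```

```bash
python3 - <<'E'
from st import *
state()
ims=look("a1")
for c in castings(ims,90,400):print(c)
print("top only",[plane("top",b[0],.024).round(4).tolist() for b in blobs(amber("top",ims["top"]),100,400)])
E
```

```text
t 3.43 tcp [ 0.4155 -0.2153  0.1232] th -0.0 tilt [-0.0001  0.0001] F [-0.3  0.3  0.2] open 0.3 grip 0.0
(array([ 0.4864, -0.2318,  0.0347]), [[0.4859, -0.2326], [0.482, -0.2284]], [-16, -1], [[41, 24], [51, 37]], np.int64(171), np.float64(1.0))
(array([ 0.4803, -0.2866,  0.0325]), [[0.4792, -0.288], [0.4758, -0.2874]], [-18, -19], [[42, 25], [46, 36]], np.int64(189), np.float64(1.3))
top only [[0.3893, 0.5105, 0.024], [0.4812, -0.288, 0.024], [0.4872, -0.2336, 0.024], [0.5979, 0.4916, 0.024], [0.7433, 0.7961, 0.024]]
```

The grip closed on nothing, so I'll look.

```bash
python3 - <<'E'
import cv2,numpy as np
t=cv2.imread("pics/a1_top.png");s=cv2.imread("pics/a1_scene.png")
cv2.imwrite("pics/v1.png",np.hstack([cv2.resize(t[190:280,330:440],(400,330),interpolation=cv2.INTER_CUBIC),cv2.resize(s[220:330,70:203],(400,330),interpolation=cv2.INTER_CUBIC)]))
E
```

```text
(no output)
```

View pics/v1.png

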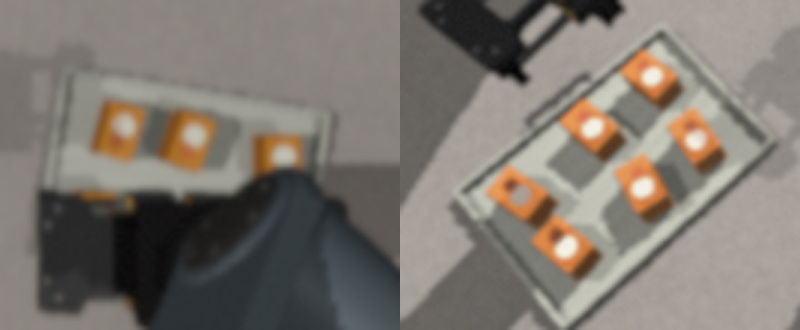

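The casting is still upright in place at scene-crop (653,77). I'll remeasure it from the scene view and then grip for longer.

```bash
python3 - <<'E'
from st import *
im=cv2.imread("pics/a1_scene.png")
for b in blobs(amber("scene",im),90,900):print(b[0].round(1),b[1],plane("scene",b[0],.024).round(4))
need(.4155,-.2145,.0155)
E
```

```text
[121.5 298. ] 365 [ 0.4495 -0.3581  0.024 ]
[104.  280.8] 131 [ 0.3827 -0.354   0.024 ]
[150.  280.9] 284 [ 0.4753 -0.2871  0.024 ]
[167.2 264.8] 271 [ 0.4809 -0.2312  0.024 ]
[133.4 262. ] 254 [ 0.4059 -0.2765  0.024 ]
[153.2 244.9] 240 [ 0.4135 -0.213   0.024 ]
[233.2 204.9] 698 [0.5093 0.0056 0.024 ]
[10.7 99.6] 247 [-0.3447 -0.1153  0.024 ]
[427.2  73. ] 90 [0.7371 0.8381 0.024 ]
[100.4  11.9] 249 [-0.4787  0.3947  0.024 ]
t 3.53 tcp [ 0.4178 -0.2172  0.1252] th 0.01 tilt [ 0.0061 -0.0052] F [-0.1 -0.5 -0.8] open 0.7 grip 0.0
units: [-0.02  -0.022  0.731]
```

Call:
carry_out([
  [[0,0,0.1,0,0,0,0.03],[0,0,0.2,0,0,0,0.03],[0,0,0.3,0,0,0,0.03],[0,0,0.4,0,0,0,0.03],[0,0,0.5,0,0,0,0.03],[0,0,0.6,0,0,0,0.03],[0,0,0.66,0,0,0,0.03],[0,0,0.69,0,0,0,0.03],[0,0,0.707,0,0,0,0.03],[0,0,0.707,0,0,0,0.03]],
])

```text
time_s: 4.37
position: [0.4156, -0.2154, 0.0156]
tcp_rot: [[1.0, -0.0, -0.001], [-0.0, -1.0, 0.0], [-0.001, -0.0, -1.0]]
force: [-0.2, 0.2, 0.2]
opening: 0.481
grasp_force: 0.0
```

Call:
carry_out([
  [[0,0,0,0,0,0,1],[0,0,0,0,0,0,1],[0,0,0,0,0,0,1],[0,0,0,0,0,0,1],[0,0,0,0,0,0,1],[0,0,0,0,0,0,1],[0,0,0,0,0,0,1],[0,0,0,0,0,0,1],[0,0,0,0,0,0,1],[0,0,0,0,0,0,1]],
])

```text
time_s: 5.2
position: [0.4158, -0.2155, 0.0159]
tcp_rot: [[1.0, -0.0, -0.0], [-0.0, -1.0, 0.0], [-0.0, -0.0, -1.0]]
force: [-0.1, -0.1, -0.2]
opening: 0.003
grasp_force: 0.0
```

```bash
python3 - <<'E'
from st import *
s=state();ims=look("a2")
for n in ims: print(n,proj(n,s["position"]).round(1),proj(n,[.4155,-.2145,.036]).round(1))
o=ims["scene"].copy();p=proj("scene",s["position"]);
s_=cv2.resize(o[200:320,80:230],(800,640)[:2] if 0 else (750,600),interpolation=cv2.INTER_CUBIC);cv2.circle(s_,(int((p[0]-80)*5),int((p[1]-200)*5)),5,(255,0,0),1)
cv2.imwrite("pics/v2.png",s_)
E
```

```text
t 5.2 tcp [ 0.4158 -0.2155  0.0159] th -0.0 tilt [-0.  0.] F [-0.1 -0.1 -0.2] open 0.3 grip 0.0
top [355.3 249.3] [356.6 250. ]
scene [153.8 247.4] [152.2 244. ]
```

View pics/v2.png

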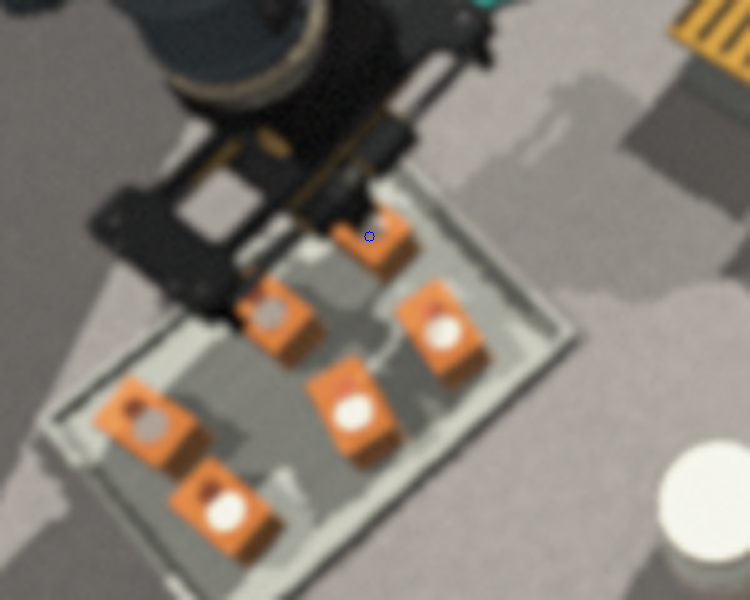

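In the scene view the closed fingertips seem to end behind the block (crop ~(355,205)), while the reported TCP projects onto the block's middle at (370,237). The camera and robot frames may disagree, so I'll check on open bench.

Call:
carry_out([
  [[0,0,-0.08,0,0,0,0.2],[0,0,-0.2,0,0,0,0.2],[0,0,-0.32,0,0,0,0.2],[0,0,-0.45,0,0,0,0.2],[0,-0.15,-0.55,0,0,0,0.2],[0,-0.3,-0.55,0,0,0,0.2],[0,-0.45,-0.55,0,0,0,0.2],[0,-0.6,-0.55,0,0,0,0.2],[0,-0.75,-0.55,0,0,0,0.2],[0,-0.75,-0.55,0,0,0,0.2]],
])

```text
time_s: 6.13
position: [0.4136, -0.0991, 0.0983]
tcp_rot: [[1.0, 0.003, -0.003], [0.003, -1.0, 0.003], [-0.003, -0.003, -1.0]]
force: [-0.5, 0.0, -0.1]
opening: 0.397
grasp_force: 0.0
```

```bash
python3 - <<'E'
from st import *
s=state();ims=look("a3")
o=[]
print("base in scene",proj("scene",[0,0,0]).round(),"in top",proj("top",[0,0,0]).round())
for n in ims:
    p=proj(n,s["position"]);print(n,p.round(1))
    x,y=int(p[0])-50,int(p[1])-50
    c=cv2.resize(ims[n][y:y+100,x:x+100],(400,400),interpolation=cv2.INTER_CUBIC)
    for dy in(-.035,0,.035):
        q=(proj(n,s["position"]+[0,dy,0])-[x,y])*4;cv2.circle(c,(int(q[0]),int(q[1])),4,(255,0,255),1)
    print(x,y);o.append(c)
cv2.imwrite("pics/v3.png",np.hstack(o))
E
```

```text
t 6.13 tcp [ 0.4136 -0.0991  0.0983] th 0.18 tilt [-0.0033  0.0027] F [-0.5  0.  -0.1] open 34.5 grip 0.0
base in scene [110. 130.] in top [279. 390.]
top [319.7 252. ]
269 202
scene [177.4 200.5]
127 150
```

View pics/v3.png

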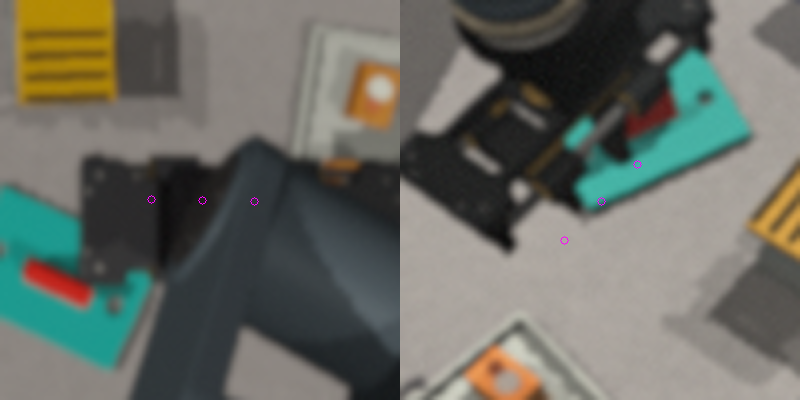

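The fingertips appear at scene crop ~(622,160) and (575,208), which is about 4 px above the reported TCP at (601,201). That means the tips are either about 2 cm higher than reported or a bit further back. I'll probe the free bench gently with the fingers closed.

Call:
carry_out([
  [[0.1,0,0.05,0,0,0,1],[0.2,0,0.1,0,0,0,1],[0.2,0,0.17,0,0,0,1],[0.2,0,0.24,0,0,0,1],[0.2,0,0.31,0,0,0,1],[0.2,0,0.38,0,0,0,1],[0.2,0,0.44,0,0,0,1],[0.2,0,0.49,0,0,0,1],[0.2,0,0.53,0,0,0,1],[0.2,0,0.55,0,0,0,1]],
])

```text
time_s: 7.07
position: [0.4456, -0.1034, 0.0152]
tcp_rot: [[1.0, -0.001, -0.001], [-0.001, -1.0, 0.0], [-0.001, -0.0, -1.0]]
force: [0.6, -0.0, -0.2]
opening: 0.007
grasp_force: 0.0
```

Call:
carry_out([
  [[0,0,0.01,0,0,0,1],[0,0,0.02,0,0,0,1],[0,0,0.03,0,0,0,1],[0,0,0.04,0,0,0,1],[0,0,0.05,0,0,0,1],[0,0,0.06,0,0,0,1],[0,0,0.065,0,0,0,1],[0,0,0.07,0,0,0,1],[0,0,0.075,0,0,0,1],[0,0,0.08,0,0,0,1]],
])

```text
time_s: 7.9
position: [0.4458, -0.1031, 0.0039]
tcp_rot: [[1.0, -0.0, 0.0], [-0.0, -1.0, -0.0], [0.0, 0.0, -1.0]]
force: [-1.0, -0.8, -0.5]
opening: 0.004
grasp_force: 0.0
```

```bash
python3 - <<'E'
from st import *
s=state();ims=look("a4")
o=[]
for n in ims:
    p=proj(n,s["position"]);print(n,p.round(1))
    x,y=int(p[0])-50,int(p[1])-50
    c=cv2.resize(ims[n][y:y+100,x:x+100],(400,400),interpolation=cv2.INTER_CUBIC)
    q=(p-[x,y])*4;cv2.circle(c,(int(q[0]),int(q[1])),4,(255,0,255),1);o.append(c)
cv2.imwrite("pics/v4.png",np.hstack(o))
E
```

```text
t 7.9 tcp [ 0.4458 -0.1031  0.0039] th -0.0 tilt [ 0.0001 -0.    ] F [-1.  -0.8 -0.5] open 0.4 grip 0.0
top [316.4 237.9]
scene [191.4 224.3]
```

View pics/v4.png

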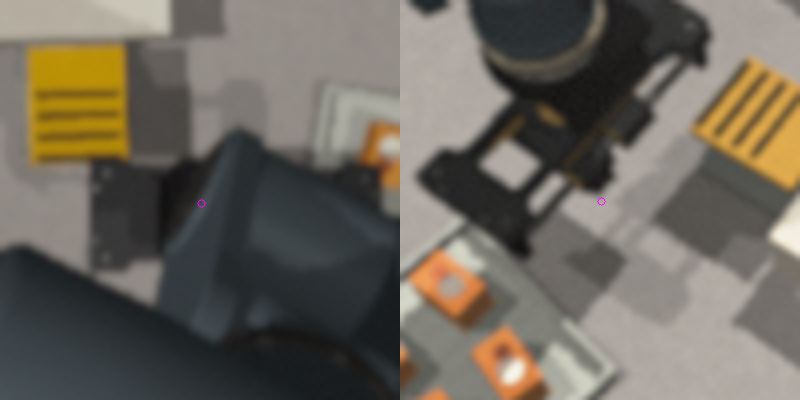

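The closed tip shows at scene crop ~(600,185), about 4 px above the reported TCP, with a shadow gap under it, so it is well clear of the bench. I'll keep probing in small steps.

Call:
carry_out([
  [[0,0,0.01,0,0,0,1],[0,0,0.02,0,0,0,1],[0,0,0.03,0,0,0,1],[0,0,0.04,0,0,0,1],[0,0,0.05,0,0,0,1],[0,0,0.06,0,0,0,1],[0,0,0.065,0,0,0,1],[0,0,0.07,0,0,0,1],[0,0,0.075,0,0,0,1],[0,0,0.08,0,0,0,1]],
])

```text
time_s: 8.83
position: [0.4458, -0.1031, -0.0081]
tcp_rot: [[1.0, 0.0, 0.0], [0.0, -1.0, -0.0], [0.0, 0.0, -1.0]]
force: [-0.0, -0.1, -0.0]
opening: 0.004
grasp_force: 0.0
```

Call:
carry_out([
  [[0,0,0.002,0,0,0,1],[0,0,0.004,0,0,0,1],[0,0,0.006,0,0,0,1],[0,0,0.008,0,0,0,1],[0,0,0.01,0,0,0,1],[0,0,0.012,0,0,0,1],[0,0,0.014,0,0,0,1],[0,0,0.016,0,0,0,1],[0,0,0.018,0,0,0,1],[0,0,0.02,0,0,0,1]],
])

```text
time_s: 9.67
position: [0.4457, -0.1031, -0.0111]
tcp_rot: [[1.0, -0.0, -0.0], [-0.0, -1.0, 0.0], [-0.0, -0.0, -1.0]]
force: [0.2, 0.3, -0.4]
opening: 0.006
grasp_force: 0.0
```

Call:
carry_out([
  [[0,0,0.002,0,0,0,1],[0,0,0.004,0,0,0,1],[0,0,0.006,0,0,0,1],[0,0,0.008,0,0,0,1],[0,0,0.01,0,0,0,1],[0,0,0.012,0,0,0,1],[0,0,0.014,0,0,0,1],[0,0,0.016,0,0,0,1],[0,0,0.018,0,0,0,1],[0,0,0.02,0,0,0,1]],
])

```text
time_s: 10.5
position: [0.4457, -0.103, -0.0141]
tcp_rot: [[1.0, 0.0, -0.0], [0.0, -1.0, 0.0], [-0.0, -0.0, -1.0]]
force: [0.0, 0.3, 0.2]
opening: 0.001
grasp_force: 0.0
```

```bash
python3 - <<'E'
from st import *
s=state()
im=capture("scene")[:,:,::-1];p=proj("scene",s["position"])
for dz in(0,.015,.02,.025): print(dz,(proj("scene",s["position"]+[0,0,dz])-p).round(1),(proj("scene",s["position"]+[-dz,0,0])-p).round(1))
x,y=int(p[0])-40,int(p[1])-50
c=cv2.resize(im[y:y+75,x:x+80],(640,600),interpolation=cv2.INTER_CUBIC);q=(p-[x,y])*8;cv2.circle(c,(int(q[0]),int(q[1])),4,(255,0,255),1);cv2.imwrite("pics/v5.png",c)
E
```

```text
t 10.5 tcp [ 0.4457 -0.103  -0.0141] th 0.0 tilt [-0.  0.] F [0.  0.3 0.2] open 0.1 grip 0.0
0 [0. 0.] [0. 0.]
0.015 [-0.8 -2.4] [-4.  -2.8]
0.02 [-1.1 -3.1] [-5.3 -3.8]
0.025 [-1.4 -4. ] [-6.7 -4.7]
```

View pics/v5.png

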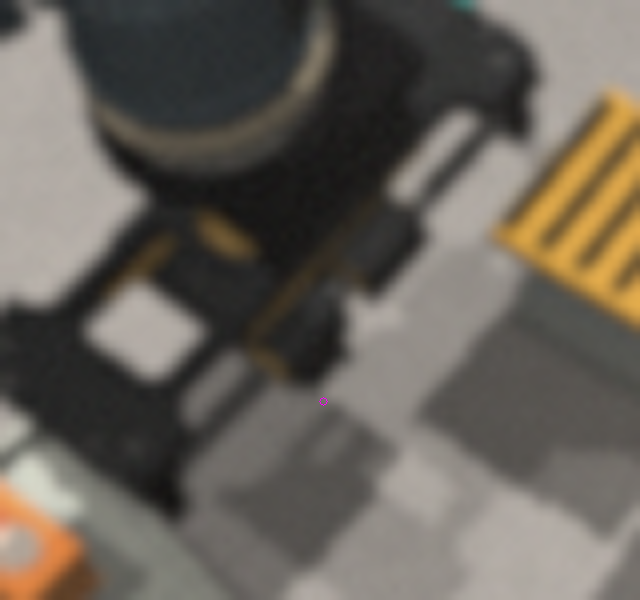

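There is no contact even at a reported z of −0.014. The fingertips sit around crop (315,385). I'll continue the probe down to contact, then fix x and y from the scene ray at z=0.

Call:
carry_out([
  [[0,0,0.003,0,0,0,1],[0,0,0.006,0,0,0,1],[0,0,0.009,0,0,0,1],[0,0,0.012,0,0,0,1],[0,0,0.015,0,0,0,1],[0,0,0.018,0,0,0,1],[0,0,0.02,0,0,0,1],[0,0,0.022,0,0,0,1],[0,0,0.024,0,0,0,1],[0,0,0.024,0,0,0,1]],
])

```text
time_s: 11.38
position: [0.4457, -0.103, -0.0177]
tcp_rot: [[1.0, 0.0, -0.0], [0.0, -1.0, 0.0], [-0.0, -0.0, -1.0]]
force: [0.0, -0.3, 0.8]
opening: 0.002
grasp_force: 0.0
```

```bash
python3 -c "
from st import *
s=state();print(s['joint_positions'].round(2))"
```

```text
t 11.38 tcp [ 0.4457 -0.103  -0.0177] th 0.0 tilt [-0.0002  0.0001] F [ 0.  -0.3  0.8] open 0.2 grip 0.0
[-27.06  39.98 114.47  -0.    25.56  62.94]
```

Call:
carry_out([
  [[0,0,0.003,0,0,0,1],[0,0,0.006,0,0,0,1],[0,0,0.009,0,0,0,1],[0,0,0.012,0,0,0,1],[0,0,0.015,0,0,0,1],[0,0,0.018,0,0,0,1],[0,0,0.02,0,0,0,1],[0,0,0.022,0,0,0,1],[0,0,0.024,0,0,0,1],[0,0,0.024,0,0,0,1]],
])

```text
time_s: 12.22
position: [0.4457, -0.103, -0.0213]
tcp_rot: [[1.0, 0.0, -0.0], [0.0, -1.0, 0.0], [-0.0, -0.0, -1.0]]
force: [0.7, 0.9, 0.4]
opening: 0.008
grasp_force: 0.0
```

Call:
carry_out([
  [[0,0,0.002,0,0,0,1],[0,0,0.004,0,0,0,1],[0,0,0.006,0,0,0,1],[0,0,0.008,0,0,0,1],[0,0,0.01,0,0,0,1],[0,0,0.012,0,0,0,1],[0,0,0.014,0,0,0,1],[0,0,0.016,0,0,0,1],[0,0,0.016,0,0,0,1],[0,0,0.016,0,0,0,1]],
])

```text
time_s: 13.05
position: [0.4457, -0.103, -0.0237]
tcp_rot: [[1.0, 0.0, -0.0], [0.0, -1.0, 0.0], [-0.0, -0.0, -1.0]]
force: [0.3, 0.1, -0.3]
opening: 0.007
grasp_force: 0.0
```

Call:
carry_out([
  [[0,0,0.003,0,0,0,1],[0,0,0.006,0,0,0,1],[0,0,0.009,0,0,0,1],[0,0,0.012,0,0,0,1],[0,0,0.015,0,0,0,1],[0,0,0.018,0,0,0,1],[0,0,0.02,0,0,0,1],[0,0,0.02,0,0,0,1],[0,0,0.02,0,0,0,1],[0,0,0.02,0,0,0,1]],
])

```text
time_s: 13.88
position: [0.4457, -0.103, -0.0267]
tcp_rot: [[1.0, 0.0, -0.0], [0.0, -1.0, 0.0], [-0.0, -0.0, -1.0]]
force: [-1.2, 0.1, 0.0]
opening: 0.006
grasp_force: 0.0
```

```bash
python3 - <<'E'
from st import *
s=state()
im=capture("scene")[:,:,::-1];p=proj("scene",s["position"]);cv2.imwrite("pics/a6.png",im)
x,y=int(p[0])-40,int(p[1])-50
c=cv2.resize(im[y:y+75,x:x+80],(640,600),interpolation=cv2.INTER_CUBIC).astype(float);c=np.clip(c*2.2,0,255).astype(np.uint8)
for dz in(0,.01,.02,.03,.04):
    q=(proj("scene",s["position"]+[0,0,dz])-[x,y])*8;cv2.circle(c,(int(q[0]),int(q[1])),3,(255,0,255),1)
cv2.imwrite("pics/v6.png",c);print(x,y)
E
```

```text
t 13.88 tcp [ 0.4457 -0.103  -0.0267] th 0.0 tilt [-0.  0.] F [-1.2  0.1  0. ] open 0.5 grip 0.0
153 179
```

View pics/v6.png

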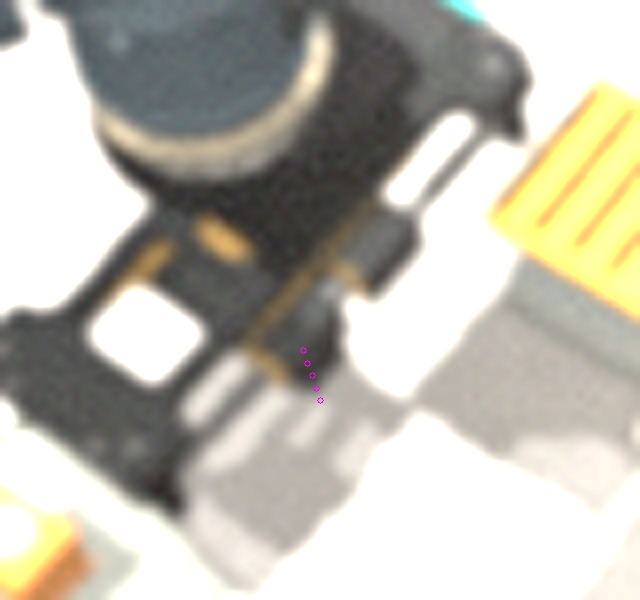

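With brightness up, the closed fingers end near crop (315,378), on the line of dz≈+0.02 markers. So x and y agree, and the tip is some 2–3 cm higher than reported. I'll finish the probe.

Call:
carry_out([
  [[0,0,0.002,0,0,0,1],[0,0,0.004,0,0,0,1],[0,0,0.006,0,0,0,1],[0,0,0.008,0,0,0,1],[0,0,0.01,0,0,0,1],[0,0,0.012,0,0,0,1],[0,0,0.014,0,0,0,1],[0,0,0.014,0,0,0,1],[0,0,0.014,0,0,0,1],[0,0,0.014,0,0,0,1]],
])

```text
time_s: 14.77
position: [0.4457, -0.103, -0.0288]
tcp_rot: [[1.0, -0.0, -0.0], [-0.0, -1.0, 0.0], [-0.0, -0.0, -1.0]]
force: [-0.7, -0.3, -0.7]
opening: 0.001
grasp_force: 0.0
```

Call:
carry_out([
  [[0,0,0.002,0,0,0,1],[0,0,0.004,0,0,0,1],[0,0,0.006,0,0,0,1],[0,0,0.008,0,0,0,1],[0,0,0.01,0,0,0,1],[0,0,0.012,0,0,0,1],[0,0,0.014,0,0,0,1],[0,0,0.014,0,0,0,1],[0,0,0.014,0,0,0,1],[0,0,0.014,0,0,0,1]],
])

```text
time_s: 15.6
position: [0.4458, -0.103, -0.0308]
tcp_rot: [[1.0, -0.0, 0.0], [-0.0, -1.0, 0.0], [0.0, -0.0, -1.0]]
force: [-0.1, 0.2, -0.1]
opening: 0.006
grasp_force: 0.0
```

Call:
carry_out([
  [[0,0,0.002,0,0,0,1],[0,0,0.004,0,0,0,1],[0,0,0.006,0,0,0,1],[0,0,0.008,0,0,0,1],[0,0,0.01,0,0,0,1],[0,0,0.012,0,0,0,1],[0,0,0.014,0,0,0,1],[0,0,0.014,0,0,0,1],[0,0,0.014,0,0,0,1],[0,0,0.014,0,0,0,1]],
])

```text
time_s: 16.43
position: [0.4457, -0.103, -0.033]
tcp_rot: [[1.0, 0.0, -0.0], [0.0, -1.0, 0.0], [-0.0, -0.0, -1.0]]
force: [0.4, 1.0, -0.8]
opening: 0.004
grasp_force: 0.0
```

Call:
carry_out([
  [[0,0,0.002,0,0,0,1],[0,0,0.004,0,0,0,1],[0,0,0.006,0,0,0,1],[0,0,0.008,0,0,0,1],[0,0,0.01,0,0,0,1],[0,0,0.012,0,0,0,1],[0,0,0.014,0,0,0,1],[0,0,0.014,0,0,0,1],[0,0,0.014,0,0,0,1],[0,0,0.014,0,0,0,1]],
])

```text
time_s: 17.27
position: [0.4458, -0.1031, -0.034]
tcp_rot: [[1.0, 0.0, 0.001], [0.0, -1.0, -0.0], [0.001, 0.0, -1.0]]
force: [-1.6, 0.4, 11.8]
opening: 0.003
grasp_force: 5.7
```

Call:
carry_out([
  [[0,0,0.002,0,0,0,1],[0,0,0.004,0,0,0,1],[0,0,0.006,0,0,0,1],[0,0,0.008,0,0,0,1],[0,0,0.01,0,0,0,1],[0,0,0.012,0,0,0,1],[0,0,0.014,0,0,0,1],[0,0,0.014,0,0,0,1],[0,0,0.014,0,0,0,1],[0,0,0.014,0,0,0,1]],
])

```text
time_s: 18.1
position: [0.4459, -0.1031, -0.0341]
tcp_rot: [[1.0, 0.0, 0.002], [0.0, -1.0, -0.001], [0.002, 0.001, -1.0]]
force: [-3.0, 0.8, 32.5]
opening: 0.007
grasp_force: 16.2
```

Call:
carry_out([
  [[0,0,0.002,0,0,0,1],[0,0,0.004,0,0,0,1],[0,0,0.006,0,0,0,1],[0,0,0.008,0,0,0,1],[0,0,0.01,0,0,0,1],[0,0,0.012,0,0,0,1],[0,0,0.014,0,0,0,1],[0,0,0.014,0,0,0,1],[0,0,0.014,0,0,0,1],[0,0,0.014,0,0,0,1]],
])

```text
time_s: 18.93
position: [0.4459, -0.1031, -0.0343]
tcp_rot: [[1.0, 0.0, 0.003], [0.0, -1.0, -0.002], [0.003, 0.002, -1.0]]
force: [-5.7, 1.6, 54.0]
opening: 0.007
grasp_force: 26.7
```

Contact: the bench is felt at a reported z of −0.034, so the true tip height is the reported height plus 0.034. I'm going back to the first block with that correction.

Call:
carry_out([
  [[0,0,-0.1,0,0,0,1],[0,0,-0.25,0,0,0,1],[0,0,-0.45,0,0,0,0.03],[0,0,-0.65,0,0,0,0.03],[0,0,-0.8,0,0,0,0.03],[-0.05,0.18,-0.8,0,0,0,0.03],[-0.1,0.37,-0.8,0,0,0,0.03],[-0.15,0.56,-0.8,0,0,0,0.03],[-0.2,0.745,-0.8,0,0,0,0.03],[-0.2,0.745,-0.8,0,0,0,0.03]],
])

```text
time_s: 19.77
position: [0.4164, -0.2201, 0.0811]
tcp_rot: [[1.0, -0.004, 0.003], [-0.004, -1.0, -0.004], [0.003, 0.004, -1.0]]
force: [0.2, 0.1, 0.5]
opening: 0.462
grasp_force: 0.0
```

```bash
python3 st.py .4155 -.2148 -.018
```

```text
t 19.77 tcp [ 0.4164 -0.2201  0.0811] th -0.24 tilt [ 0.0029 -0.004 ] F [0.2 0.1 0.5] open 40.2 grip 0.0
units: [-0.008 -0.038  0.661]
```

Call:
carry_out([
  [[0,0,0,0,0,0,0.03],[0,0,0.1,0,0,0,0.03],[0,0,0.2,0,0,0,0.03],[0,0,0.3,0,0,0,0.03],[0,0,0.4,0,0,0,0.03],[0,0,0.5,0,0,0,0.03],[0,0,0.58,0,0,0,0.03],[0,0,0.63,0,0,0,0.03],[0,0,0.657,0,0,0,0.03],[0,0,0.657,0,0,0,0.03]],
])

```text
time_s: 20.6
position: [0.4154, -0.2137, -0.0184]
tcp_rot: [[1.0, 0.001, -0.001], [0.001, -1.0, 0.001], [-0.001, -0.001, -1.0]]
force: [0.7, 0.4, 0.2]
opening: 0.486
grasp_force: 0.0
```

Call:
carry_out([
  [[0,0,0,0,0,0,1],[0,0,0,0,0,0,1],[0,0,0,0,0,0,1],[0,0,0,0,0,0,1],[0,0,0,0,0,0,1],[0,0,0,0,0,0,1],[0,0,0,0,0,0,1],[0,0,0,0,0,0,1],[0,0,-0.01,0,0,0,1],[0,0,-0.02,0,0,0,1]],
])

```text
time_s: 21.43
position: [0.4156, -0.2148, -0.0148]
tcp_rot: [[1.0, -0.0, -0.0], [-0.0, -1.0, 0.0], [-0.0, -0.0, -1.0]]
force: [1.6, 0.1, -0.7]
opening: 0.314
grasp_force: 30.0
```

Gripped: opening 27 mm, force 30 N. Next I carry it to the tote, first slot (0.412, 0.195).

Call:
carry_out([
  [[0,0,-0.15,0,0,0,1],[0,0,-0.3,0,0,0,1],[0,-0.05,-0.45,0,0,0,1],[0,-0.15,-0.58,0,0,0,1],[0,-0.26,-0.65,0,0,0,1],[0,-0.39,-0.65,0,0,0,1],[0,-0.53,-0.65,0,0,0,1],[0,-0.68,-0.65,0,0,0,1],[0,-0.83,-0.65,0,0,0,1],[0,-0.98,-0.65,0,0,0,1]],
])

```text
time_s: 22.27
position: [0.4153, -0.0668, 0.0827]
tcp_rot: [[1.0, -0.001, -0.0], [-0.001, -1.0, 0.0], [-0.0, -0.0, -1.0]]
force: [0.4, 0.3, 0.2]
opening: 0.319
grasp_force: 30.0
```

Call:
carry_out([
  [[0,-0.1,0,0,0,0,1],[0,-0.2,0,0,0,0,1],[0,-0.3,0,0,0,0,1],[0,-0.4,0,0,0,0,1],[0,-0.5,0,0,0,0,1],[0,-0.6,0,0,0,0,1],[0,-0.7,0,0,0,0,1],[0,-0.8,0,0,0,0,1],[0,-0.9,0,0,0,0,1],[0,-1,0,0,0,0,1]],
])

```text
time_s: 23.1
position: [0.4153, 0.0829, 0.0826]
tcp_rot: [[1.0, -0.0, -0.001], [-0.0, -1.0, -0.0], [-0.001, 0.0, -1.0]]
force: [0.0, 0.0, -0.5]
opening: 0.325
grasp_force: 30.0
```

Call:
carry_out([
  [[0,-0.1,0,0,0,0,1],[0,-0.2,0,0,0,0,1],[0,-0.3,0,0,0,0,1],[0,-0.4,0,0,0,0,1],[0,-0.5,0,0,0,0,1],[0,-0.6,0,0,0,0,1],[0,-0.68,0,0,0,0,1],[-0.02,-0.73,0,0,0,0,1],[-0.02,-0.75,0,0,0,0,1],[-0.02,-0.75,0,0,0,0,1]],
])

```text
time_s: 23.93
position: [0.4122, 0.195, 0.0826]
tcp_rot: [[1.0, 0.001, -0.001], [0.001, -1.0, -0.0], [-0.001, 0.0, -1.0]]
force: [0.3, 0.8, -1.8]
opening: 0.318
grasp_force: 30.0
```

```bash
python3 st.py .412 .195 -.016; python3 - <<'E'
from st import *
ims=look("b1");state()
for c in castings(ims,90,400,.036):print(c)
for n in ims: print(n,[(b[0].round(1).tolist(),int(b[1]),plane(n,b[0],.024).round(4)[:2].tolist()) for b in blobs(amber(n,ims[n]),80,400)])
E
```

```text
t 23.93 tcp [0.4122 0.195  0.0826] th 0.06 tilt [-0.0006 -0.0002] F [ 0.3  0.8 -1.8] open 27.7 grip 30.0
units: [-0.001 -0.     0.657]
t 24.03 tcp [0.4125 0.1943 0.0826] th -0.0 tilt [-0.0004 -0.0003] F [-0.   0.1 -1.1] open 28.1 grip 30.0
(array([ 0.4863, -0.2328,  0.0269]), [[0.4868, -0.2329], [0.4853, -0.2318]], [-14, -15], [[40, 24], [41, 27]], np.int64(177), np.float64(0.3))
(array([ 0.48  , -0.2877,  0.026 ]), [[0.4797, -0.2882], [0.4785, -0.2878]], [-18, -21], [[41, 25], [43, 26]], np.int64(197), np.float64(0.5))
top [([403.3, 254.8], 220, [0.4036, -0.3527]), ([109.0, 253.3], 126, [0.3891, 0.5114]), ([377.2, 252.3], 202, [0.4091, -0.2771]), ([406.0, 233.9], 190, [0.4642, -0.3608]), ([380.8, 227.8], 197, [0.4803, -0.2878]), ([362.1, 225.4], 177, [0.4865, -0.2333]), ([118.5, 183.1], 117, [0.5979, 0.492]), ([21.4, 133.6], 330, [0.7433, 0.7959])]
scene [([150.7, 282.0], 248, [0.4786, -0.2879]), ([138.2, 267.1], 91, [0.4255, -0.2789]), ([167.9, 266.1], 221, [0.4848, -0.2326]), ([128.6, 258.3], 87, [0.3886, -0.2768]), ([427.4, 73.3], 84, [0.7381, 0.8374])]
```

Call:
carry_out([
  [[0,0,0.1,0,0,0,1],[0,0,0.2,0,0,0,1],[0,0,0.3,0,0,0,1],[0,0,0.4,0,0,0,1],[0,0,0.5,0,0,0,1],[0,0,0.57,0,0,0,1],[0,0,0.62,0,0,0,1],[0,0,0.647,0,0,0,1],[0,0,0.657,0,0,0,1],[0,0,0.657,0,0,0,1]],
])

```text
time_s: 24.87
position: [0.4129, 0.1945, -0.0159]
tcp_rot: [[1.0, -0.0, -0.0], [-0.0, -1.0, -0.0], [-0.0, 0.0, -1.0]]
force: [-1.1, 0.0, -0.2]
opening: 0.319
grasp_force: 30.0
```

Call:
carry_out([
  [[0,0,0,0,0,0,0.03],[0,0,0,0,0,0,0.03],[0,0,0,0,0,0,0.03],[0,0,0,0,0,0,0.03],[0,0,-0.06,0,0,0,0.03],[0,0,-0.16,0,0,0,0.03],[0,0,-0.28,0,0,0,0.03],[0,0,-0.42,0,0,0,0.03],[0,0,-0.55,0,0,0,0.03],[0,0,-0.657,0,0,0,0.03]],
])

```text
time_s: 25.7
position: [0.4129, 0.1948, 0.0847]
tcp_rot: [[1.0, 0.0, 0.001], [0.0, -1.0, 0.0], [0.001, -0.0, -1.0]]
force: [0.7, 0.4, 1.2]
opening: 0.483
grasp_force: 0.0
```

Call:
carry_out([
  [[0.02,0.1,0,0,0,0,0.126],[0.04,0.2,0,0,0,0,0.126],[0.06,0.3,0,0,0,0,0.126],[0.08,0.4,0,0,0,0,0.126],[0.1,0.5,0,0,0,0,0.126],[0.1,0.6,0,0,0,0,0.126],[0.1,0.7,0,0,0,0,0.126],[0.1,0.8,0,0,0,0,0.126],[0.1,0.9,0,0,0,0,0.126],[0.1,1,0,0,0,0,0.126]],
])

```text
time_s: 26.53
position: [0.4276, 0.044, 0.0834]
tcp_rot: [[1.0, 0.0, 0.001], [0.0, -1.0, -0.0], [0.001, 0.0, -1.0]]
force: [0.1, -0.4, 0.5]
opening: 0.433
grasp_force: 0.0
```

Call:
carry_out([
  [[0.02,0.1,0,0,0,0,0.126],[0.04,0.2,0,0,0,0,0.126],[0.06,0.3,0,0,0,0,0.126],[0.08,0.4,0,0,0,0,0.126],[0.1,0.5,0,0,0,0,0.126],[0.1,0.6,0,0,0,0,0.126],[0.1,0.7,0,0,0,0,0.126],[0.1,0.8,0,0,0,0,0.126],[0.1,0.9,0,0,0,0,0.126],[0.1,1,0,0,0,0,0.126]],
])

```text
time_s: 27.37
position: [0.4426, -0.1059, 0.0834]
tcp_rot: [[1.0, 0.0, 0.0], [0.0, -1.0, -0.0], [0.0, 0.0, -1.0]]
force: [0.5, -0.2, 0.2]
opening: 0.437
grasp_force: 0.0
```

Call:
carry_out([
  [[0.04,0.1,0,0,0,0.006,0.126],[0.08,0.2,0,0,0,0.012,0.126],[0.12,0.3,0,0,0,0.018,0.126],[0.16,0.4,0,0,0,0.024,0.126],[0.2,0.5,0,0,0,0.03,0.126],[0.24,0.6,0,0,0,0.036,0.126],[0.27,0.7,0,0,0,0.0417,0.126],[0.29,0.79,0,0,0,0.0417,0.126],[0.29,0.847,0,0,0,0.0417,0.126],[0.29,0.847,0,0,0,0.0417,0.126]],
])

```text
time_s: 28.2
position: [0.4868, -0.2346, 0.0827]
tcp_rot: [[0.965, -0.261, 0.001], [-0.261, -0.965, -0.001], [0.001, 0.001, -1.0]]
force: [0.7, -0.7, 0.1]
opening: 0.439
grasp_force: 0.0
```

```bash
cat > v.py <<'E'
from st import *
import sys
ims=look(sys.argv[1])
for c in castings(ims,90,400,.036):print(*c)
for n in ims: print(n,[(int(b[1]),plane(n,b[0],.024).round(4)[:2].tolist()) for b in blobs(amber(n,ims[n]),80,400)])
need(*map(float,sys.argv[2:5]))
E
python3 v.py b2 .486 -.2325 -.018
```

```text
[0.4134 0.1928 0.0306] [[0.414, 0.1942], [0.4137, 0.1938]] [1, 4] [[38, 20], [40, 23]] 93 0.1
top [(139, [0.3892, 0.5105]), (93, [0.4127, 0.1935]), (119, [0.598, 0.4914]), (329, [0.7433, 0.796])]
scene [(104, [0.4792, -0.3606]), (268, [0.4743, -0.2866]), (289, [0.4801, -0.2303]), (108, [0.4102, 0.197]), (106, [0.7373, 0.8386]), (139, [-0.4768, 0.4325])]
t 28.3 tcp [ 0.4856 -0.2321  0.0825] th -15.05 tilt [-0.001   0.0011] F [-0.2 -0.9  0.5] open 38.1 grip 0.0
units: [0.004 0.003 0.67 ]
```

Call:
carry_out([
  [[0,0,0.1,0,0,0,0.126],[0.004,0.003,0.2,0,0,0,0.126],[0.004,0.003,0.3,0,0,0,0.126],[0.004,0.003,0.4,0,0,0,0.126],[0.004,0.003,0.5,0,0,0,0.126],[0.004,0.003,0.58,0,0,0,0.126],[0.004,0.003,0.63,0,0,0,0.126],[0.004,0.003,0.657,0,0,0,0.126],[0.004,0.003,0.666,0,0,0,0.126],[0.004,0.003,0.666,0,0,0,0.126]],
])

```text
time_s: 29.13
position: [0.4867, -0.2326, -0.0171]
tcp_rot: [[0.966, -0.259, -0.0], [-0.259, -0.966, 0.0], [-0.0, -0.0, -1.0]]
force: [-0.5, -0.3, -0.9]
opening: 0.437
grasp_force: 0.0
```

Call:
carry_out([
  [[0,0,0,0,0,0,1],[0,0,0,0,0,0,1],[0,0,0,0,0,0,1],[0,0,0,0,0,0,1],[0,0,0,0,0,0,1],[0,0,0,0,0,0,1],[0,0,0,0,0,0,1],[0,0,-0.02,0,0,0,1],[0,0,-0.06,0,0,0,1],[0,0,-0.12,0,0,0,1]],
])

```text
time_s: 29.97
position: [0.486, -0.2324, 0.0006]
tcp_rot: [[0.966, -0.259, -0.002], [-0.259, -0.966, 0.001], [-0.002, -0.001, -1.0]]
force: [0.7, 0.1, -0.7]
opening: 0.318
grasp_force: 30.0
```

Call:
carry_out([
  [[0,0,-0.08,0,0,0,1],[0,0,-0.16,0,0,0,1],[0,0,-0.24,0,0,0,1],[0,0,-0.32,0,0,-0.007,1],[0,0,-0.4,0,0,-0.014,1],[0,0,-0.46,0,0,-0.021,1],[0,0,-0.52,0,0,-0.028,1],[0,0,-0.55,0,0,-0.035,1],[0,0,-0.55,0,0,-0.0417,1],[0,0,-0.55,0,0,-0.0417,1]],
])

```text
time_s: 30.8
position: [0.4869, -0.233, 0.0843]
tcp_rot: [[1.0, 0.001, 0.001], [0.001, -1.0, -0.001], [0.001, 0.001, -1.0]]
force: [-0.5, 0.1, -0.5]
opening: 0.317
grasp_force: 30.0
```

Call:
carry_out([
  [[0,-0.1,0,0,0,0,1],[0,-0.2,0,0,0,0,1],[0,-0.3,0,0,0,0,1],[0,-0.4,0,0,0,0,1],[0,-0.5,0,0,0,0,1],[0,-0.6,0,0,0,0,1],[0,-0.7,0,0,0,0,1],[0,-0.8,0,0,0,0,1],[0,-0.9,0,0,0,0,1],[0,-1,0,0,0,0,1]],
])

```text
time_s: 31.63
position: [0.486, -0.0804, 0.0832]
tcp_rot: [[1.0, 0.001, -0.001], [0.001, -1.0, 0.001], [-0.001, -0.001, -1.0]]
force: [0.6, -0.1, -0.4]
opening: 0.319
grasp_force: 30.0
```

Call:
carry_out([
  [[0,-0.1,0,0,0,0,1],[0,-0.2,0,0,0,0,1],[0,-0.3,0,0,0,0,1],[0,-0.4,0,0,0,0,1],[0,-0.5,0,0,0,0,1],[0,-0.6,0,0,0,0,1],[0,-0.7,0,0,0,0,1],[0,-0.8,0,0,0,0,1],[0,-0.9,0,0,0,0,1],[0,-1,0,0,0,0,1]],
])

```text
time_s: 32.47
position: [0.4855, 0.0693, 0.0832]
tcp_rot: [[1.0, 0.001, -0.001], [0.001, -1.0, 0.0], [-0.001, -0.0, -1.0]]
force: [-0.1, 0.1, -0.5]
opening: 0.316
grasp_force: 30.0
```

Call:
carry_out([
  [[0.01,-0.1,0,0,0,0,1],[0.02,-0.2,0,0,0,0,1],[0.03,-0.3,0,0,0,0,1],[0.04,-0.4,0,0,0,0,1],[0.04,-0.5,0,0,0,0,1],[0.04,-0.6,0,0,0,0,1],[0.04,-0.7,0,0,0,0,1],[0.04,-0.8,0,0,0,0,1],[0.04,-0.85,0,0,0,0,1],[0.04,-0.85,0,0,0,0,1]],
])

```text
time_s: 33.3
position: [0.4915, 0.1968, 0.0832]
tcp_rot: [[1.0, 0.003, -0.0], [0.003, -1.0, 0.0], [-0.0, -0.0, -1.0]]
force: [-0.3, -0.1, -1.2]
opening: 0.32
grasp_force: 30.0
```

```bash
python3 v.py b3 .492 .195 -.016
```

```text
top [(221, [0.4037, -0.3527]), (129, [0.3887, 0.5116]), (201, [0.409, -0.2771]), (209, [0.4642, -0.3594]), (199, [0.4806, -0.2878]), (119, [0.598, 0.4924]), (330, [0.7433, 0.7959])]
scene [(85, [0.4947, -0.2932]), (387, [0.45, -0.3572]), (88, [0.3838, -0.3537]), (88, [0.4252, -0.2793]), (87, [0.3886, -0.2768]), (106, [0.4106, 0.1968]), (84, [0.7381, 0.8374])]
t 33.4 tcp [0.4919 0.195  0.0832] th 0.08 tilt [-0.0007 -0.0004] F [ 0.5 -0.  -0.7] open 27.8 grip 30.0
units: [ 0.001 -0.001  0.661]
```

Call:
carry_out([
  [[0,0,0.1,0,0,0,1],[0,0,0.2,0,0,0,1],[0,0,0.3,0,0,0,1],[0,0,0.4,0,0,0,1],[0,0,0.5,0,0,0,1],[0,0,0.57,0,0,0,1],[0,0,0.62,0,0,0,1],[0,0,0.65,0,0,0,1],[0,0,0.661,0,0,0,1],[0,0,0.661,0,0,0,1]],
])

```text
time_s: 34.23
position: [0.4928, 0.1944, -0.0159]
tcp_rot: [[1.0, -0.0, -0.0], [-0.0, -1.0, -0.0], [-0.0, 0.0, -1.0]]
force: [0.9, 0.2, 0.1]
opening: 0.319
grasp_force: 30.0
```

Call:
carry_out([
  [[0,0,0,0,0,0,0.03],[0,0,0,0,0,0,0.03],[0,0,0,0,0,0,0.03],[0,0,-0.04,0,0,0,0.03],[0,0,-0.12,0,0,0,0.03],[0,0,-0.24,0,0,0,0.03],[0,0,-0.36,0,0,0,0.03],[0,0.02,-0.5,0,0,0,0.03],[0,0.1,-0.62,0,0,0,0.03],[0,0.22,-0.661,0,0,0,0.03]],
])

```text
time_s: 35.07
position: [0.4946, 0.1626, 0.0865]
tcp_rot: [[1.0, 0.002, 0.006], [0.002, -1.0, 0.001], [0.006, -0.001, -1.0]]
force: [0.7, -0.0, -0.1]
opening: 0.484
grasp_force: 0.0
```

Call:
carry_out([
  [[0,0.1,0,0,0,0,0.126],[0,0.2,0,0,0,0,0.126],[0,0.3,0,0,0,0,0.126],[0,0.4,0,0,0,0,0.126],[0,0.5,0,0,0,0,0.126],[0,0.6,0,0,0,0,0.126],[0,0.7,0,0,0,0,0.126],[0,0.8,0,0,0,0,0.126],[0,0.9,0,0,0,0,0.126],[0,1,0,0,0,0,0.126]],
])

```text
time_s: 35.9
position: [0.4928, 0.0109, 0.084]
tcp_rot: [[1.0, 0.0, 0.001], [0.0, -1.0, -0.0], [0.001, 0.0, -1.0]]
force: [0.7, -0.2, -0.5]
opening: 0.444
grasp_force: 0.0
```

Call:
carry_out([
  [[0,0.1,0,0,0,0,0.126],[0,0.2,0,0,0,0,0.126],[0,0.3,0,0,0,0,0.126],[0,0.4,0,0,0,0,0.126],[0,0.5,0,0,0,0,0.126],[0,0.6,0,0,0,0,0.126],[0,0.7,0,0,0,0,0.126],[0,0.8,0,0,0,0,0.126],[0,0.9,0,0,0,0,0.126],[0,1,0,0,0,0,0.126]],
])

```text
time_s: 36.73
position: [0.4927, -0.1392, 0.084]
tcp_rot: [[1.0, 0.0, 0.001], [0.0, -1.0, -0.0], [0.001, 0.0, -1.0]]
force: [0.3, 1.2, 0.9]
opening: 0.439
grasp_force: 0.0
```

Call:
carry_out([
  [[0,0.1,0,0,0,0.007,0.126],[0,0.2,0,0,0,0.014,0.126],[-0.02,0.3,0,0,0,0.021,0.126],[-0.04,0.4,0,0,0,0.028,0.126],[-0.06,0.5,0,0,0,0.035,0.126],[-0.08,0.6,0,0,0,0.042,0.126],[-0.08,0.73,0,0,0,0.049,0.126],[-0.08,0.86,0,0,0,0.0528,0.126],[-0.08,0.96,0,0,0,0.0528,0.126],[-0.08,1,0,0,0,0.0528,0.126]],
])

```text
time_s: 37.57
position: [0.4813, -0.291, 0.084]
tcp_rot: [[0.945, -0.327, 0.002], [-0.327, -0.945, -0.002], [0.002, 0.001, -1.0]]
force: [-0.6, -0.5, 0.1]
opening: 0.434
grasp_force: 0.0
```

```bash
python3 v.py b4 .480 -.2878 -.018
```

```text
[0.4915 0.1921 0.0292] [[0.4938, 0.1933], [0.4931, 0.1934]] [2, 1] [[35, 21], [40, 25]] 91 0.4
[0.4142 0.1919 0.0319] [[0.414, 0.1942], [0.4137, 0.1938]] [1, 4] [[38, 20], [40, 23]] 101 0.2
top [(139, [0.3892, 0.5105]), (176, [0.4097, -0.2782]), (101, [0.4132, 0.1927]), (91, [0.4909, 0.1924]), (118, [0.598, 0.4916]), (331, [0.7432, 0.7959])]
scene [(369, [0.4501, -0.359]), (289, [0.4747, -0.2869]), (121, [0.4898, 0.1957]), (109, [0.4104, 0.197]), (225, [-0.3448, -0.1195]), (100, [0.7381, 0.8395]), (100, [-0.4869, -0.0512]), (232, [-0.4802, 0.346])]
t 37.67 tcp [ 0.4808 -0.2894  0.0836] th -19.07 tilt [ 0.0007 -0.0004] F [ 0.5  0.7 -0.1] open 37.8 grip 0.0
units: [-0.009 -0.008  0.677]
```

Call:
carry_out([
  [[0,0,0.1,0,0,0,0.126],[0,0,0.2,0,0,0,0.126],[0,0,0.3,0,0,0,0.126],[0,0,0.4,0,0,0,0.126],[0,0,0.5,0,0,0,0.126],[0,0,0.58,0,0,0,0.126],[0,0,0.63,0,0,0,0.126],[0,0,0.66,0,0,0,0.126],[0,0,0.675,0,0,0,0.126],[0,0,0.675,0,0,0,0.126]],
])

```text
time_s: 38.5
position: [0.4807, -0.2882, -0.0181]
tcp_rot: [[0.946, -0.325, -0.0], [-0.325, -0.946, 0.0], [-0.0, -0.0, -1.0]]
force: [0.9, -0.1, -0.1]
opening: 0.436
grasp_force: 0.0
```

Call:
carry_out([
  [[0,0,0,0,0,0,1],[0,0,0,0,0,0,1],[0,0,0,0,0,0,1],[0,0,0,0,0,0,1],[0,0,0,0,0,0,1],[0,0,0,0,0,0,1],[0,0,0,0,0,0,1],[0,0,-0.02,0,0,0,1],[0,0,-0.06,0,0,0,1],[0,0,-0.12,0,0,0,1]],
])

```text
time_s: 39.33
position: [0.4799, -0.2877, -0.0003]
tcp_rot: [[0.945, -0.326, -0.002], [-0.326, -0.945, 0.002], [-0.002, -0.001, -1.0]]
force: [-0.1, -0.4, 0.6]
opening: 0.32
grasp_force: 30.0
```

Call:
carry_out([
  [[0,0,-0.08,0,0,0,1],[0,0,-0.16,0,0,0,1],[0,0,-0.24,0,0,-0.007,1],[0,0,-0.32,0,0,-0.014,1],[0,0,-0.4,0,0,-0.021,1],[0,0,-0.46,0,0,-0.028,1],[0,0,-0.52,0,0,-0.035,1],[0,0,-0.55,0,0,-0.042,1],[0,0,-0.55,0,0,-0.049,1],[0,0,-0.55,0,0,-0.0528,1]],
])

```text
time_s: 40.17
position: [0.4812, -0.2888, 0.0843]
tcp_rot: [[1.0, 0.002, 0.002], [0.002, -1.0, -0.002], [0.002, 0.002, -1.0]]
force: [-0.4, -0.4, -0.7]
opening: 0.317
grasp_force: 30.0
```

Call:
carry_out([
  [[0,-0.09,0,0,0,0,1],[0,-0.18,0,0,0,0,1],[0,-0.27,0,0,0,0,1],[0,-0.36,0,0,0,0,1],[0,-0.45,0,0,0,0,1],[0,-0.55,0,0,0,0,1],[0,-0.65,0,0,0,0,1],[0,-0.75,0,0,0,0,1],[0,-0.85,0,0,0,0,1],[0,-0.93,0,0,0,0,1]],
])

```text
time_s: 41.0
position: [0.4804, -0.1468, 0.0825]
tcp_rot: [[1.0, 0.001, -0.001], [0.001, -1.0, 0.001], [-0.001, -0.001, -1.0]]
force: [0.7, -0.0, -0.9]
opening: 0.319
grasp_force: 30.0
```

Call:
carry_out([
  [[0,-0.1,0,0,0,0,1],[0,-0.2,0,0,0,0,1],[0,-0.3,0,0,0,0,1],[0,-0.4,0,0,0,0,1],[0,-0.5,0,0,0,0,1],[0,-0.6,0,0,0,0,1],[0,-0.7,0,0,0,0,1],[0,-0.8,0,0,0,0,1],[0,-0.9,0,0,0,0,1],[0,-1,0,0,0,0,1]],
])

```text
time_s: 41.83
position: [0.4806, 0.0024, 0.0826]
tcp_rot: [[1.0, 0.0, 0.0], [0.0, -1.0, -0.0], [0.0, 0.0, -1.0]]
force: [0.4, -0.2, -1.6]
opening: 0.315
grasp_force: 30.0
```

Call:
carry_out([
  [[0,-0.1,0,0,0,0,1],[0,-0.2,0,0,0,0,1],[0,-0.3,0,0,0,0,1],[0,-0.4,0,0,0,0,1],[0,-0.5,0,0,0,0,1],[0,-0.6,0,0,0,0,1],[0,-0.7,0,0,0,0,1],[0,-0.8,0,0,0,0,1],[0,-0.9,0,0,0,0,1],[0,-1,0,0,0,0,1]],
])

```text
time_s: 42.67
position: [0.4803, 0.1524, 0.0826]
tcp_rot: [[1.0, 0.0, 0.0], [0.0, -1.0, -0.0], [0.0, 0.0, -1.0]]
force: [-0.5, 0.4, -1.6]
opening: 0.321
grasp_force: 30.0
```

Call:
carry_out([
  [[0.02,-0.1,0,0,0,0,1],[0.04,-0.2,0,0,0,0,1],[0.06,-0.3,0,0,0,0,1],[0.08,-0.4,0,0,0,0,1],[0.08,-0.5,0,0,0,0,1],[0.08,-0.58,0,0,0,0,1],[0.08,-0.65,0,0,0,0,1],[0.08,-0.7,0,0,0,0,1],[0.08,-0.7,0,0,0,0,1],[0.08,-0.7,0,0,0,0,1]],
])

```text
time_s: 43.5
position: [0.4924, 0.2562, 0.0825]
tcp_rot: [[1.0, 0.001, -0.0], [0.001, -1.0, -0.0], [-0.0, 0.0, -1.0]]
force: [0.3, -0.7, -1.5]
opening: 0.316
grasp_force: 30.0
```

Call:
carry_out([
  [[0,0,0.1,0,0,0,1],[0,0,0.2,0,0,0,1],[0,0,0.3,0,0,0,1],[0,0,0.4,0,0,0,1],[0,0,0.5,0,0,0,1],[0,0,0.57,0,0,0,1],[0,0,0.62,0,0,0,1],[0,0,0.65,0,0,0,1],[0,0,0.66,0,0,0,1],[0,0,0.66,0,0,0,1]],
])

```text
time_s: 44.33
position: [0.4928, 0.256, -0.0165]
tcp_rot: [[1.0, -0.0, 0.0], [-0.0, -1.0, -0.0], [0.0, 0.0, -1.0]]
force: [-0.2, 0.2, -0.4]
opening: 0.32
grasp_force: 30.0
```

Call:
carry_out([
  [[0,0,0,0,0,0,0.03],[0,0,0,0,0,0,0.03],[0,0,0,0,0,0,0.03],[0,0,-0.04,0,0,0,0.03],[0,0,-0.12,0,0,0,0.03],[0,0,-0.24,0,0,0,0.03],[0,0,-0.36,0,0,0,0.03],[0,0.02,-0.5,0,0,0,0.03],[0,0.1,-0.62,0,0,0,0.03],[0,0.22,-0.66,0,0,0,0.03]],
])

```text
time_s: 45.17
position: [0.4949, 0.2244, 0.0865]
tcp_rot: [[1.0, 0.002, 0.007], [0.002, -1.0, 0.002], [0.007, -0.002, -1.0]]
force: [0.6, -0.2, 0.3]
opening: 0.488
grasp_force: 0.0
```

```bash
python3 v.py b5 .409 -.2775 -.018
```

```text
top [(221, [0.4037, -0.3527]), (126, [0.389, 0.5112]), (202, [0.4091, -0.2771]), (85, [0.4137, 0.1933]), (204, [0.4641, -0.3595]), (120, [0.5982, 0.4927]), (330, [0.7433, 0.7959])]
scene [(386, [0.4499, -0.3572]), (88, [0.3838, -0.3537]), (91, [0.4255, -0.2789]), (87, [0.3886, -0.2768]), (115, [0.4894, 0.1957]), (109, [0.4104, 0.197]), (122, [0.4902, 0.2564])]
t 45.27 tcp [0.494  0.2219 0.0853] th -0.1 tilt [0.0042 0.0004] F [-0.2  0.  -0.3] open 42.4 grip 0.0
units: [-0.564  3.331  0.685]
```

Call:
carry_out([
  [[-0.06,0.1,0,0,0,0,0.126],[-0.12,0.2,0,0,0,0,0.126],[-0.18,0.3,0,0,0,0,0.126],[-0.24,0.4,0,0,0,0,0.126],[-0.3,0.5,0,0,0,0,0.126],[-0.36,0.6,0,0,0,0,0.126],[-0.42,0.7,0,0,0,0,0.126],[-0.48,0.8,0,0,0,0,0.126],[-0.54,0.9,0,0,0,0,0.126],[-0.56,1,0,0,0,0,0.126]],
])

```text
time_s: 46.1
position: [0.4066, 0.0731, 0.0826]
tcp_rot: [[1.0, 0.0, -0.002], [0.0, -1.0, 0.0], [-0.002, -0.0, -1.0]]
force: [0.1, 0.7, -0.8]
opening: 0.436
grasp_force: 0.0
```

Call:
carry_out([
  [[0,0.1,0,0,0,0,0.126],[0,0.2,0,0,0,0,0.126],[0,0.3,0,0,0,0,0.126],[0,0.4,0,0,0,0,0.126],[0,0.5,0,0,0,0,0.126],[0,0.6,0,0,0,0,0.126],[0,0.7,0,0,0,0,0.126],[0,0.8,0,0,0,0,0.126],[0,0.9,0,0,0,0,0.126],[0,1,0,0,0,0,0.126]],
])

```text
time_s: 46.93
position: [0.4089, -0.0773, 0.0828]
tcp_rot: [[1.0, -0.0, 0.0], [-0.0, -1.0, 0.0], [0.0, -0.0, -1.0]]
force: [-0.8, -0.6, -0.6]
opening: 0.441
grasp_force: 0.0
```

Call:
carry_out([
  [[0,0.13,0,0,0,0,0.126],[0,0.26,0,0,0,0,0.126],[0,0.39,0,0,0,0,0.126],[0,0.52,0,0,0,0,0.126],[0,0.65,0,0,0,0,0.126],[0,0.78,0,0,0,0,0.126],[0,0.9,0,0,0,0,0.126],[0,0.97,0,0,0,0,0.126],[0,1,0,0,0,0,0.126],[0,1,0,0,0,0,0.126]],
])

```text
time_s: 47.77
position: [0.4089, -0.2274, 0.0826]
tcp_rot: [[1.0, -0.001, 0.0], [-0.001, -1.0, -0.0], [0.0, 0.0, -1.0]]
force: [-0.2, 0.6, 0.2]
opening: 0.437
grasp_force: 0.0
```

```bash
python3 v.py b6 .4085 -.277 -.018
```

```text
[0.492  0.1941 0.0268] [[0.4924, 0.1948], [0.4932, 0.1929]] [1, 4] [[32, 18], [40, 25]] 134 0.4
[0.4136 0.1922 0.0309] [[0.414, 0.1942], [0.4139, 0.193]] [1, -1] [[38, 20], [39, 23]] 98 0.2
top [(139, [0.3892, 0.5105]), (98, [0.4128, 0.1929]), (162, [0.4674, -0.3597]), (134, [0.4924, 0.1949]), (88, [0.4904, 0.2541]), (117, [0.5979, 0.4916]), (329, [0.7433, 0.796])]
scene [(383, [0.4485, -0.3574]), (120, [0.3821, -0.3552]), (226, [0.4057, -0.2755]), (131, [0.4904, 0.1955]), (107, [0.4104, 0.1967]), (122, [0.4892, 0.2566]), (227, [-0.3447, -0.1191]), (90, [0.7371, 0.8381]), (296, [-0.4772, 0.3617])]
t 47.87 tcp [ 0.4083 -0.2258  0.0825] th 0.01 tilt [-0.0009  0.0012] F [ 0.8  0.4 -0.8] open 37.9 grip 0.0
units: [0.002 0.342 0.669]
```

Call:
carry_out([
  [[0,0.15,0,0,0,0,0.126],[0,0.3,0.05,0,0,0,0.126],[0,0.342,0.15,0,0,0,0.126],[0,0.342,0.26,0,0,0,0.126],[0,0.342,0.38,0,0,0,0.126],[0,0.342,0.5,0,0,0,0.126],[0,0.342,0.6,0,0,0,0.126],[0,0.342,0.65,0,0,0,0.126],[0,0.342,0.67,0,0,0,0.126],[0,0.342,0.67,0,0,0,0.126]],
])

```text
time_s: 48.7
position: [0.4085, -0.2773, -0.0183]
tcp_rot: [[1.0, 0.001, -0.001], [0.001, -1.0, 0.001], [-0.001, -0.001, -1.0]]
force: [0.0, 0.0, -0.0]
opening: 0.435
grasp_force: 0.0
```

Call:
carry_out([
  [[0,0,0,0,0,0,1],[0,0,0,0,0,0,1],[0,0,0,0,0,0,1],[0,0,0,0,0,0,1],[0,0,0,0,0,0,1],[0,0,0,0,0,0,1],[0,0,0,0,0,0,1],[0,0,-0.03,0,0,0,1],[0,0,-0.1,0,0,0,1],[0,0,-0.2,0,0,0,1]],
])

```text
time_s: 49.53
position: [0.4079, -0.2776, 0.012]
tcp_rot: [[1.0, -0.0, -0.002], [-0.0, -1.0, 0.002], [-0.002, -0.002, -1.0]]
force: [-0.6, 0.5, -0.7]
opening: 0.317
grasp_force: 29.9
```

Call:
carry_out([
  [[0,0,-0.12,0,0,0,1],[0,0,-0.24,0,0,0,1],[0,-0.02,-0.36,0,0,0,1],[0,-0.06,-0.44,0,0,0,1],[0,-0.12,-0.47,0,0,0,1],[0,-0.21,-0.47,0,0,0,1],[0,-0.31,-0.47,0,0,0,1],[0,-0.41,-0.47,0,0,0,1],[0,-0.51,-0.47,0,0,0,1],[0,-0.61,-0.47,0,0,0,1]],
])

```text
time_s: 50.37
position: [0.4075, -0.184, 0.0817]
tcp_rot: [[1.0, 0.001, -0.002], [0.001, -1.0, 0.002], [-0.002, -0.002, -1.0]]
force: [-0.8, -0.1, -0.4]
opening: 0.318
grasp_force: 29.9
```

Call:
carry_out([
  [[0,-0.1,0,0,0,0,1],[0,-0.2,0,0,0,0,1],[0,-0.3,0,0,0,0,1],[0,-0.4,0,0,0,0,1],[0,-0.5,0,0,0,0,1],[0,-0.6,0,0,0,0,1],[0,-0.7,0,0,0,0,1],[0,-0.8,0,0,0,0,1],[0,-0.9,0,0,0,0,1],[0,-1,0,0,0,0,1]],
])

```text
time_s: 51.2
position: [0.407, -0.0344, 0.0817]
tcp_rot: [[1.0, 0.001, -0.003], [0.001, -1.0, 0.001], [-0.003, -0.001, -1.0]]
force: [0.4, 0.2, -0.6]
opening: 0.317
grasp_force: 29.9
```

Call:
carry_out([
  [[0,-0.1,0,0,0,0,1],[0,-0.2,0,0,0,0,1],[0,-0.3,0,0,0,0,1],[0,-0.4,0,0,0,0,1],[0,-0.5,0,0,0,0,1],[0,-0.6,0,0,0,0,1],[0,-0.7,0,0,0,0,1],[0,-0.8,0,0,0,0,1],[0,-0.9,0,0,0,0,1],[0,-1,0,0,0,0,1]],
])

```text
time_s: 52.03
position: [0.4065, 0.1149, 0.0817]
tcp_rot: [[1.0, 0.001, -0.003], [0.001, -1.0, 0.0], [-0.003, -0.0, -1.0]]
force: [0.3, -0.2, -1.2]
opening: 0.323
grasp_force: 29.9
```

Call:
carry_out([
  [[0,-0.12,0,0,0,0,1],[0,-0.24,0,0,0,0,1],[0,-0.36,0,0,0,0,1],[0,-0.48,0,0,0,0,1],[0,-0.6,0,0,0,0,1],[0,-0.72,0,0,0,0,1],[0.02,-0.84,0,0,0,0,1],[0.02,-0.92,0,0,0,0,1],[0.02,-0.95,0,0,0,0,1],[0.02,-0.95,0,0,0,0,1]],
])

```text
time_s: 52.87
position: [0.4104, 0.2566, 0.082]
tcp_rot: [[1.0, 0.002, -0.001], [0.002, -1.0, -0.001], [-0.001, 0.001, -1.0]]
force: [-0.0, -0.2, -0.3]
opening: 0.317
grasp_force: 29.9
```

Call:
carry_out([
  [[0,0,0.1,0,0,0,1],[0,0,0.2,0,0,0,1],[0,0,0.3,0,0,0,1],[0,0,0.4,0,0,0,1],[0,0,0.5,0,0,0,1],[0,0,0.57,0,0,0,1],[0,0,0.62,0,0,0,1],[0,0,0.65,0,0,0,1],[0,0,0.66,0,0,0,1],[0,0,0.66,0,0,0,1]],
])

```text
time_s: 53.7
position: [0.4115, 0.2554, -0.0165]
tcp_rot: [[1.0, -0.0, -0.001], [-0.0, -1.0, -0.0], [-0.001, 0.0, -1.0]]
force: [0.0, -0.1, -0.8]
opening: 0.319
grasp_force: 29.9
```

Call:
carry_out([
  [[0,0,0,0,0,0,0.03],[0,0,0,0,0,0,0.03],[0,0,0,0,0,0,0.03],[0,0,-0.04,0,0,0,0.03],[0,0,-0.12,0,0,0,0.03],[0,0,-0.24,0,0,0,0.03],[0,0,-0.36,0,0,0,0.03],[0,0.02,-0.5,0,0,0,0.03],[0,0.1,-0.62,0,0,0,0.03],[0,0.22,-0.66,0,0,0,0.03]],
])

```text
time_s: 54.53
position: [0.4136, 0.2239, 0.0856]
tcp_rot: [[1.0, 0.002, 0.006], [0.002, -1.0, 0.002], [0.006, -0.002, -1.0]]
force: [0.9, -0.9, -0.6]
opening: 0.489
grasp_force: 0.0
```

```bash
python3 v.py b7 .4045 -.353 -.018; python3 - <<'E'
from h import *
im=cv2.imread("pics/b7_top.png");hsv=cv2.cvtColor(im,cv2.COLOR_BGR2HSV)
for b in blobs(amber("top",im),150,300):
    v=hsv[:,:,2][b[3]>0];t=(np.percentile(v,15)+np.percentile(v,75))/2
    k=max(blobs(((hsv[:,:,2]>t)&(b[3]>0)).astype(np.uint8)*255,5),key=lambda q:q[1]);print(rect("top",k[2],.036))
E
```

```text
[0.4929 0.1937 0.0295] [[0.4938, 0.1948], [0.4925, 0.1936]] [1, 4] [[29, 18], [39, 24]] 127 0.6
top [(216, [0.4032, -0.353]), (127, [0.3889, 0.5116]), (190, [0.4642, -0.3608]), (127, [0.4935, 0.195]), (86, [0.4904, 0.2538]), (119, [0.5976, 0.4916]), (330, [0.7433, 0.7959])]
scene [(121, [0.4899, 0.1965]), (122, [0.4906, 0.2554]), (111, [0.411, 0.1968]), (116, [0.4112, 0.2553])]
t 54.63 tcp [0.4124 0.2218 0.0845] th -0.09 tilt [0.003  0.0004] F [ 0.2  0.  -0.2] open 42.2 grip 0.0
units: [-0.049  3.832  0.681]
(array([ 0.40396478, -0.3528858 ]), array([40.76887512, 26.4865036 ]), 5.367866516113281)
(array([ 0.46454962, -0.35999039]), array([40.21100616, 25.81648827]), 1.2092998027801514)
```

Call:
carry_out([
  [[-0.05,0.1,0,0,0,0,0.126],[-0.05,0.2,0,0,0,0,0.126],[-0.05,0.3,0,0,0,0,0.126],[-0.05,0.4,0,0,0,0,0.126],[-0.05,0.5,0,0,0,0,0.126],[-0.05,0.6,0,0,0,0,0.126],[-0.05,0.7,0,0,0,0,0.126],[-0.05,0.8,0,0,0,0,0.126],[-0.05,0.9,0,0,0,0,0.126],[-0.05,1,0,0,0,0,0.126]],
])

```text
time_s: 55.47
position: [0.4041, 0.0726, 0.0824]
tcp_rot: [[1.0, 0.0, -0.0], [0.0, -1.0, 0.0], [-0.0, -0.0, -1.0]]
force: [0.9, -0.3, 0.4]
opening: 0.438
grasp_force: 0.0
```

Call:
carry_out([
  [[0,0.1,0,0,0,0,0.126],[0,0.2,0,0,0,0,0.126],[0,0.3,0,0,0,0,0.126],[0,0.4,0,0,0,0,0.126],[0,0.5,0,0,0,0,0.126],[0,0.6,0,0,0,0,0.126],[0,0.7,0,0,0,0,0.126],[0,0.8,0,0,0,0,0.126],[0,0.9,0,0,0,0,0.126],[0,1,0,0,0,0,0.126]],
])

```text
time_s: 56.3
position: [0.4042, -0.0775, 0.0824]
tcp_rot: [[1.0, -0.0, -0.0], [-0.0, -1.0, 0.0], [-0.0, -0.0, -1.0]]
force: [-0.2, 0.7, -0.6]
opening: 0.437
grasp_force: 0.0
```

Call:
carry_out([
  [[0,0.1,0,0,0,0,0.126],[0,0.2,0,0,0,0,0.126],[0,0.3,0,0,0,0,0.126],[0,0.4,0,0,0,0,0.126],[0,0.5,0,0,0,0,0.126],[0,0.6,0,0,0,0,0.126],[0,0.7,0,0,0,0,0.126],[0,0.8,0,0,0,0,0.126],[0,0.9,0,0,0,0,0.126],[0,1,0,0,0,0,0.126]],
])

```text
time_s: 57.13
position: [0.4043, -0.2275, 0.0824]
tcp_rot: [[1.0, 0.0, -0.0], [0.0, -1.0, 0.001], [-0.0, -0.001, -1.0]]
force: [0.6, -0.3, -0.1]
opening: 0.438
grasp_force: 0.0
```

Call:
carry_out([
  [[0,0.1,0,0,0,0,0.126],[0,0.2,0,0,0,0,0.126],[0,0.3,0,0,0,0,0.126],[0,0.4,0,0,0,0,0.126],[0,0.5,0,0,0,-0.005,0.126],[0,0.6,0,0,0,-0.01,0.126],[0,0.7,0,0,0,-0.011,0.126],[0,0.78,0,0,0,-0.011,0.126],[0,0.83,0,0,0,-0.011,0.126],[0,0.83,0,0,0,-0.011,0.126]],
])

```text
time_s: 57.97
position: [0.4045, -0.354, 0.0826]
tcp_rot: [[0.998, 0.067, 0.001], [0.067, -0.998, -0.002], [0.001, 0.002, -1.0]]
force: [-0.2, -0.4, 0.3]
opening: 0.436
grasp_force: 0.0
```

```bash
python3 v.py b8 .404 -.353 -.018
```

```text
[0.4113 0.2532 0.0276] [[0.4127, 0.2542], [0.413, 0.2542]] [1, -5] [[38, 23], [40, 24]] 102 0.1
[0.492  0.1939 0.0273] [[0.4924, 0.1948], [0.4931, 0.1932]] [1, 1] [[32, 18], [40, 25]] 135 0.5
top [(138, [0.389, 0.5106]), (102, [0.4109, 0.2538]), (190, [0.4642, -0.3608]), (135, [0.4926, 0.1948]), (82, [0.49, 0.2538]), (116, [0.5978, 0.4916]), (332, [0.7433, 0.796])]
scene [(121, [0.4901, 0.1953]), (121, [0.4905, 0.2559]), (112, [0.4096, 0.2557])]
t 58.07 tcp [ 0.4039 -0.3513  0.0823] th 3.92 tilt [-0.0006  0.0011] F [-0.3 -0.3  0.3] open 37.7 grip 0.0
units: [0.    0.012 0.669]
```

Call:
carry_out([
  [[0,0.01,0.1,0,0,0,0.126],[0,0.01,0.2,0,0,0,0.126],[0,0.01,0.3,0,0,0,0.126],[0,0.01,0.4,0,0,0,0.126],[0,0.01,0.5,0,0,0,0.126],[0,0.01,0.58,0,0,0,0.126],[0,0.01,0.63,0,0,0,0.126],[0,0.01,0.66,0,0,0,0.126],[0,0.01,0.67,0,0,0,0.126],[0,0.01,0.67,0,0,0,0.126]],
])

```text
time_s: 58.9
position: [0.4044, -0.3529, -0.0179]
tcp_rot: [[0.998, 0.069, -0.0], [0.069, -0.998, 0.0], [-0.0, -0.0, -1.0]]
force: [0.4, 0.3, 0.0]
opening: 0.433
grasp_force: 0.0
```

Call:
carry_out([
  [[0,0,0,0,0,0,1],[0,0,0,0,0,0,1],[0,0,0,0,0,0,1],[0,0,0,0,0,0,1],[0,0,0,0,0,0,1],[0,0,0,0,0,0,1],[0,0,0,0,0,0,1],[0,0,-0.03,0,0,0,1],[0,0,-0.1,0,0,0,1],[0,0,-0.2,0,0,0,1]],
])

```text
time_s: 59.73
position: [0.4035, -0.3523, 0.0117]
tcp_rot: [[0.998, 0.069, -0.002], [0.069, -0.998, 0.003], [-0.002, -0.003, -1.0]]
force: [-1.2, -0.7, -0.5]
opening: 0.318
grasp_force: 30.0
```

Call:
carry_out([
  [[0,0,-0.12,0,0,0,1],[0,0,-0.24,0,0,0,1],[0,-0.02,-0.36,0,0,0,1],[0,-0.06,-0.44,0,0,0,1],[0,-0.12,-0.47,0,0,0.003,1],[0,-0.21,-0.47,0,0,0.006,1],[0,-0.31,-0.47,0,0,0.009,1],[0,-0.41,-0.47,0,0,0.011,1],[0,-0.51,-0.47,0,0,0.011,1],[0,-0.61,-0.47,0,0,0.011,1]],
])

```text
time_s: 60.57
position: [0.3976, -0.2606, 0.0827]
tcp_rot: [[1.0, 0.0, -0.0], [0.0, -1.0, 0.0], [-0.0, -0.0, -1.0]]
force: [0.0, 0.2, -0.2]
opening: 0.32
grasp_force: 30.0
```

Call:
carry_out([
  [[0,-0.1,0,0,0,0,1],[0,-0.2,0,0,0,0,1],[0,-0.3,0,0,0,0,1],[0,-0.4,0,0,0,0,1],[0,-0.5,0,0,0,0,1],[0,-0.6,0,0,0,0,1],[0,-0.7,0,0,0,0,1],[0,-0.8,0,0,0,0,1],[0,-0.9,0,0,0,0,1],[0,-1,0,0,0,0,1]],
])

```text
time_s: 61.4
position: [0.3979, -0.1105, 0.0826]
tcp_rot: [[1.0, 0.0, 0.0], [0.0, -1.0, -0.0], [0.0, 0.0, -1.0]]
force: [-0.3, 0.3, -0.4]
opening: 0.32
grasp_force: 30.0
```

Call:
carry_out([
  [[0,-0.1,0,0,0,0,1],[0,-0.2,0,0,0,0,1],[0,-0.3,0,0,0,0,1],[0,-0.4,0,0,0,0,1],[0,-0.5,0,0,0,0,1],[0,-0.6,0,0,0,0,1],[0,-0.7,0,0,0,0,1],[0,-0.8,0,0,0,0,1],[0,-0.9,0,0,0,0,1],[0,-1,0,0,0,0,1]],
])

```text
time_s: 62.23
position: [0.3977, 0.0394, 0.0826]
tcp_rot: [[1.0, 0.0, 0.0], [0.0, -1.0, -0.0], [0.0, 0.0, -1.0]]
force: [-0.6, -0.7, 0.4]
opening: 0.32
grasp_force: 30.0
```

Call:
carry_out([
  [[0.01,-0.1,0,0,0,0,1],[0.02,-0.2,0,0,0,0,1],[0.04,-0.3,0,0,0,0,1],[0.06,-0.4,0,0,0,0,1],[0.08,-0.5,0,0,0,0,1],[0.1,-0.6,0,0,0,0,1],[0.11,-0.7,0,0,0,0,1],[0.115,-0.8,0,0,0,0,1],[0.115,-0.9,0,0,0,0,1],[0.115,-1,0,0,0,0,1]],
])

```text
time_s: 63.07
position: [0.4147, 0.1894, 0.0825]
tcp_rot: [[1.0, 0.001, 0.0], [0.001, -1.0, 0.0], [0.0, -0.0, -1.0]]
force: [-0.4, -0.9, -0.5]
opening: 0.317
grasp_force: 30.0
```

Call:
carry_out([
  [[0,-0.1,0,0,0,0,1],[0,-0.2,0,0,0,0,1],[0,-0.3,0,0,0,0,1],[0,-0.4,0,0,0,0,1],[0,-0.5,0,0,0,0,1],[0,-0.6,0,0,0,0,1],[0,-0.7,0,0,0,0,1],[0,-0.8,0,0,0,0,1],[0,-0.84,0,0,0,0,1],[0,-0.84,0,0,0,0,1]],
])

```text
time_s: 63.9
position: [0.4148, 0.3155, 0.0825]
tcp_rot: [[1.0, 0.002, 0.001], [0.002, -1.0, 0.0], [0.001, -0.0, -1.0]]
force: [-0.4, -0.1, -0.5]
opening: 0.313
grasp_force: 30.0
```

```bash
python3 v.py b9 .415 .315 -.016
```

```text
[0.4922 0.1931 0.0303] [[0.4938, 0.1948], [0.4911, 0.1934]] [1, -1] [[29, 18], [40, 23]] 127 1.2
[ 0.4637 -0.3592  0.0311] [[0.4645, -0.36], [0.462, -0.3605]] [1, -3] [[40, 26], [42, 28]] 190 1.1
top [(136, [0.4199, 0.1749]), (190, [0.4642, -0.3608]), (127, [0.4935, 0.195]), (117, [0.5981, 0.492]), (330, [0.7432, 0.796])]
scene [(282, [0.4594, -0.3601]), (121, [0.4883, 0.1958]), (118, [0.491, 0.2561]), (168, [-0.3567, 0.5502])]
t 64.0 tcp [0.4145 0.3139 0.0824] th 0.06 tilt [-0.0007 -0.0007] F [-0.2 -0.7  0.1] open 28.3 grip 30.0
units: [ 0.004 -0.008  0.656]
```

Call:
carry_out([
  [[0,0,0.1,0,0,0,1],[0,0,0.2,0,0,0,1],[0,0,0.3,0,0,0,1],[0,0,0.4,0,0,0,1],[0,0,0.5,0,0,0,1],[0,0,0.57,0,0,0,1],[0,0,0.62,0,0,0,1],[0,0,0.65,0,0,0,1],[0,0,0.656,0,0,0,1],[0,0,0.656,0,0,0,1]],
])

```text
time_s: 64.83
position: [0.4154, 0.314, -0.0158]
tcp_rot: [[1.0, -0.0, 0.0], [-0.0, -1.0, -0.0], [0.0, 0.0, -1.0]]
force: [-1.1, -0.2, -0.7]
opening: 0.316
grasp_force: 30.0
```

Call:
carry_out([
  [[0,0,0,0,0,0,0.126],[0,0,0,0,0,0,0.126],[0,0,0,0,0,0,0.126],[0,0,-0.04,0,0,0,0.126],[0,0,-0.12,0,0,0,0.126],[0,0,-0.24,0,0,0,0.126],[0,0,-0.36,0,0,0,0.126],[0,0.02,-0.5,0,0,0,0.126],[0,0.1,-0.62,0,0,0,0.126],[0,0.22,-0.656,0,0,0,0.126]],
])

```text
time_s: 65.67
position: [0.4174, 0.2826, 0.0858]
tcp_rot: [[1.0, 0.002, 0.007], [0.002, -1.0, 0.003], [0.007, -0.003, -1.0]]
force: [0.4, -1.0, 0.1]
opening: 0.44
grasp_force: 0.0
```

Call:
carry_out([
  [[0,0.1,0,0,0,0,0.126],[0,0.2,0,0,0,0,0.126],[0,0.3,0,0,0,0,0.126],[0,0.4,0,0,0,0,0.126],[0,0.5,0,0,0,0,0.126],[0,0.6,0,0,0,0,0.126],[0,0.7,0,0,0,0,0.126],[0,0.8,0,0,0,0,0.126],[0,0.9,0,0,0,0,0.126],[0,1,0,0,0,0,0.126]],
])

```text
time_s: 66.5
position: [0.4154, 0.1304, 0.0833]
tcp_rot: [[1.0, 0.0, 0.001], [0.0, -1.0, 0.0], [0.001, -0.0, -1.0]]
force: [-0.1, -0.9, -0.0]
opening: 0.435
grasp_force: 0.0
```

Call:
carry_out([
  [[0.03,0.1,0,0,0,0,0.126],[0.06,0.2,0,0,0,0,0.126],[0.1,0.3,0,0,0,0,0.126],[0.13,0.4,0,0,0,0,0.126],[0.16,0.5,0,0,0,0,0.126],[0.2,0.6,0,0,0,0,0.126],[0.23,0.7,0,0,0,0,0.126],[0.26,0.8,0,0,0,0,0.126],[0.3,0.9,0,0,0,0,0.126],[0.333,1,0,0,0,0,0.126]],
])

```text
time_s: 67.33
position: [0.4657, -0.0197, 0.0833]
tcp_rot: [[1.0, 0.0, 0.001], [0.0, -1.0, -0.0], [0.001, 0.0, -1.0]]
force: [-0.1, 0.2, -0.4]
opening: 0.437
grasp_force: 0.0
```

Call:
carry_out([
  [[0,0.1,0,0,0,0,0.126],[0,0.2,0,0,0,0,0.126],[0,0.3,0,0,0,0,0.126],[0,0.4,0,0,0,0,0.126],[0,0.5,0,0,0,0,0.126],[0,0.6,0,0,0,0,0.126],[0,0.7,0,0,0,0,0.126],[0,0.8,0,0,0,0,0.126],[0,0.9,0,0,0,0,0.126],[0,1,0,0,0,0,0.126]],
])

```text
time_s: 68.17
position: [0.4652, -0.1697, 0.0833]
tcp_rot: [[1.0, 0.0, 0.001], [0.0, -1.0, -0.0], [0.001, 0.0, -1.0]]
force: [-0.0, -0.5, 0.4]
opening: 0.441
grasp_force: 0.0
```

```bash
python3 v.py b10 .4645 -.36 -.018
```

```text
[0.4148 0.3138 0.0273] [[0.4157, 0.3129], [0.4146, 0.3138]] [1, -1] [[35, 24], [41, 27]] 146 0.7
[0.4119 0.2555 0.0245] [[0.4126, 0.2556], [0.4125, 0.254]] [2, 3] [[38, 21], [40, 24]] 148 0.6
[0.4931 0.1937 0.029 ] [[0.4938, 0.1948], [0.4925, 0.1936]] [1, 4] [[29, 18], [39, 24]] 126 0.5
top [(139, [0.3892, 0.5105]), (148, [0.4125, 0.2561]), (146, [0.4153, 0.3153]), (126, [0.4936, 0.1949]), (87, [0.4903, 0.2541]), (119, [0.598, 0.4914]), (329, [0.7431, 0.796])]
scene [(111, [0.4789, -0.3597]), (144, [0.4414, -0.3606]), (124, [0.4904, 0.1963]), (129, [0.4899, 0.2557]), (130, [0.411, 0.2552]), (124, [0.4123, 0.3155]), (105, [0.7374, 0.8384])]
t 68.27 tcp [ 0.4662 -0.1712  0.0833] th -0.14 tilt [ 0.0025 -0.0019] F [-1.4  0.6  0.4] open 38.2 grip 0.0
units: [-0.01   1.257  0.678]
```

```bash
python3 - <<'E'
from h import *
for t in("b8","b9","b10"):
  for n in("top","scene"):
    im=cv2.imread(f"pics/{t}_{n}.png");m=mask(im,(3,90,50),(24,255,255))
    print(t,n,[(int(b[1]),b[0].round(0).tolist(),plane(n,b[0],.024).round(3)[:2].tolist()) for b in blobs(m,25,500) if np.linalg.norm(plane(n,b[0],.024)[:2]-[.44,.2])<.2])
im=cv2.imread("pics/b10_top.png");s=cv2.imread("pics/b10_scene.png")
cv2.imwrite("pics/v7.png",np.hstack([cv2.resize(im[190:280,140:260],(400,300),interpolation=cv2.INTER_CUBIC),cv2.resize(s[90:180,210:330],(400,300),interpolation=cv2.INTER_CUBIC)]))
E
```

```text
b8 top [(52, [222.0, 249.0], [0.409, 0.175]), (110, [196.0, 247.0], [0.412, 0.254]), (30, [224.0, 240.0], [0.435, 0.172]), (137, [217.0, 220.0], [0.492, 0.195]), (89, [197.0, 221.0], [0.49, 0.254])]
b8 scene [(147, [267.0, 157.0], [0.49, 0.196]), (110, [278.0, 145.0], [0.49, 0.253]), (109, [257.0, 134.0], [0.411, 0.253])]
b9 top [(82, [197.0, 247.0], [0.413, 0.25]), (139, [223.0, 245.0], [0.42, 0.175]), (127, [216.0, 220.0], [0.493, 0.195]), (82, [196.0, 221.0], [0.49, 0.255])]
b9 scene [(112, [266.0, 158.0], [0.489, 0.194]), (52, [245.0, 148.0], [0.416, 0.185]), (109, [278.0, 145.0], [0.49, 0.254]), (110, [257.0, 134.0], [0.411, 0.253])]
b10 top [(46, [222.0, 249.0], [0.408, 0.175]), (156, [195.0, 247.0], [0.413, 0.257]), (150, [175.0, 246.0], [0.415, 0.316]), (25, [224.0, 240.0], [0.436, 0.172]), (127, [216.0, 220.0], [0.493, 0.195]), (95, [197.0, 221.0], [0.491, 0.254])]
b10 scene [(144, [267.0, 157.0], [0.49, 0.196]), (120, [278.0, 145.0], [0.49, 0.254]), (118, [257.0, 134.0], [0.412, 0.254]), (125, [268.0, 122.0], [0.413, 0.314])]
```

View pics/v7.png

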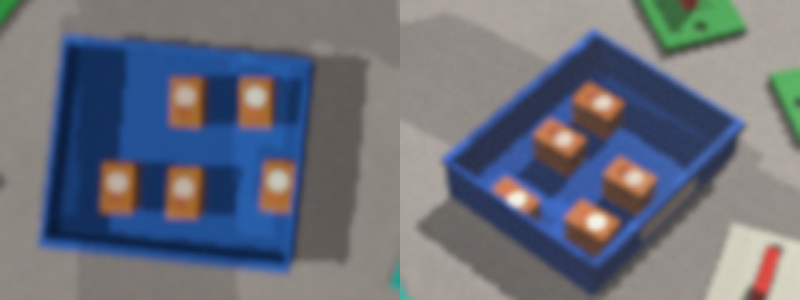

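All five blocks are in the tote. Casting 1 was knocked but still lies inside, at the right wall near crop (276,186). Now the sixth.

Call:
carry_out([
  [[-0.01,0.12,0,0,0,0,0.126],[-0.01,0.25,0,0,0,0,0.126],[-0.01,0.38,0,0,0,0,0.126],[-0.01,0.51,0,0,0,0,0.126],[-0.01,0.64,0,0,0,0,0.126],[-0.01,0.77,0,0,0,0,0.126],[-0.01,0.88,0,0,0,0,0.126],[-0.01,0.96,0,0,0,0,0.126],[-0.01,1,0,0,0,0,0.126],[-0.01,1,0,0,0,0,0.126]],
])

```text
time_s: 69.1
position: [0.4639, -0.3199, 0.0826]
tcp_rot: [[1.0, -0.001, 0.001], [-0.001, -1.0, -0.0], [0.001, 0.0, -1.0]]
force: [1.9, -0.4, 0.5]
opening: 0.435
grasp_force: 0.0
```

Call:
carry_out([
  [[0,0.15,0,0,0,0,0.126],[0,0.265,0.05,0,0,0,0.126],[0,0.265,0.15,0,0,0,0.126],[0,0.265,0.26,0,0,0,0.126],[0,0.265,0.38,0,0,0,0.126],[0,0.265,0.5,0,0,0,0.126],[0,0.265,0.6,0,0,0,0.126],[0,0.265,0.65,0,0,0,0.126],[0,0.265,0.675,0,0,0,0.126],[0,0.265,0.675,0,0,0,0.126]],
])

```text
time_s: 69.93
position: [0.4634, -0.3581, -0.0196]
tcp_rot: [[1.0, 0.0, -0.001], [0.0, -1.0, 0.001], [-0.001, -0.001, -1.0]]
force: [0.2, -0.3, 0.1]
opening: 0.44
grasp_force: 0.0
```

Call:
carry_out([
  [[0,0,0,0,0,0,1],[0,0,0,0,0,0,1],[0,0,0,0,0,0,1],[0,0,0,0,0,0,1],[0,0,0,0,0,0,1],[0,0,0,0,0,0,1],[0,0,0,0,0,0,1],[0,0,-0.03,0,0,0,1],[0,0,-0.1,0,0,0,1],[0,0,-0.2,0,0,0,1]],
])

```text
time_s: 70.77
position: [0.4626, -0.3576, 0.0108]
tcp_rot: [[1.0, -0.0, -0.003], [-0.0, -1.0, 0.003], [-0.003, -0.003, -1.0]]
force: [0.1, 0.0, -0.2]
opening: 0.318
grasp_force: 30.0
```

Call:
carry_out([
  [[0,0,-0.12,0,0,0,1],[0,0,-0.24,0,0,0,1],[0,-0.02,-0.36,0,0,0,1],[0,-0.06,-0.44,0,0,0,1],[0,-0.12,-0.47,0,0,0,1],[0,-0.21,-0.47,0,0,0,1],[0,-0.31,-0.47,0,0,0,1],[0,-0.41,-0.47,0,0,0,1],[0,-0.51,-0.47,0,0,0,1],[0,-0.61,-0.47,0,0,0,1]],
])

```text
time_s: 71.6
position: [0.4629, -0.2646, 0.0809]
tcp_rot: [[1.0, 0.001, -0.002], [0.001, -1.0, 0.002], [-0.002, -0.002, -1.0]]
force: [0.0, 0.1, -1.4]
opening: 0.323
grasp_force: 30.0
```

Call:
carry_out([
  [[0,-0.1,0,0,0,0,1],[0,-0.2,0,0,0,0,1],[0,-0.3,0,0,0,0,1],[0,-0.4,0,0,0,0,1],[0,-0.5,0,0,0,0,1],[0,-0.6,0,0,0,0,1],[0,-0.7,0,0,0,0,1],[0,-0.8,0,0,0,0,1],[0,-0.9,0,0,0,0,1],[0,-1,0,0,0,0,1]],
])

```text
time_s: 72.43
position: [0.4637, -0.1158, 0.0819]
tcp_rot: [[1.0, -0.0, 0.0], [-0.0, -1.0, -0.0], [0.0, 0.0, -1.0]]
force: [0.9, -0.2, -0.7]
opening: 0.316
grasp_force: 30.0
```

Call:
carry_out([
  [[0,-0.1,0,0,0,0,1],[0,-0.2,0,0,0,0,1],[0,-0.3,0,0,0,0,1],[0,-0.4,0,0,0,0,1],[0,-0.5,0,0,0,0,1],[0,-0.6,0,0,0,0,1],[0,-0.7,0,0,0,0,1],[0,-0.8,0,0,0,0,1],[0,-0.9,0,0,0,0,1],[0,-1,0,0,0,0,1]],
])

```text
time_s: 73.27
position: [0.4635, 0.0342, 0.0819]
tcp_rot: [[1.0, 0.0, 0.0], [0.0, -1.0, -0.0], [0.0, 0.0, -1.0]]
force: [-0.1, -0.8, -0.5]
opening: 0.316
grasp_force: 30.0
```

Call:
carry_out([
  [[0.02,-0.1,0,0,0,0,1],[0.04,-0.2,0,0,0,0,1],[0.06,-0.3,0,0,0,0,1],[0.08,-0.4,0,0,0,0,1],[0.1,-0.5,0,0,0,0,1],[0.12,-0.6,0,0,0,0,1],[0.14,-0.7,0,0,0,0,1],[0.16,-0.8,0,0,0,0,1],[0.18,-0.9,0,0,0,0,1],[0.2,-1,0,0,0,0,1]],
])

```text
time_s: 74.1
position: [0.4933, 0.1842, 0.0818]
tcp_rot: [[1.0, 0.0, 0.0], [0.0, -1.0, 0.0], [0.0, -0.0, -1.0]]
force: [-0.6, 0.3, -1.3]
opening: 0.318
grasp_force: 30.0
```

Call:
carry_out([
  [[0,-0.1,0,0,0,0,1],[0,-0.2,0,0,0,0,1],[0,-0.3,0,0,0,0,1],[0,-0.4,0,0,0,0,1],[0,-0.5,0,0,0,0,1],[0,-0.6,0,0,0,0,1],[0,-0.7,0,0,0,0,1],[0,-0.8,0,0,0,0,1],[0,-0.87,0,0,0,0,1],[0,-0.87,0,0,0,0,1]],
])

```text
time_s: 74.93
position: [0.4934, 0.3156, 0.0819]
tcp_rot: [[1.0, 0.002, 0.001], [0.002, -1.0, 0.001], [0.001, -0.001, -1.0]]
force: [-0.1, -0.2, -0.5]
opening: 0.315
grasp_force: 30.0
```

```bash
python3 v.py b11 .493 .315 -.016
```

```text
[0.4151 0.3123 0.0288] [[0.4085, 0.3141], [0.4146, 0.3135]] [-89, 2] [[21, 20], [41, 25]] 99 0.1
[0.412  0.255  0.0262] [[0.4039, 0.2553], [0.4118, 0.2542]] [-89, -2] [[21, 20], [37, 24]] 104 0.1
top [(104, [0.4116, 0.2554]), (99, [0.4146, 0.3134]), (146, [0.4936, 0.1949]), (116, [0.5976, 0.4916]), (329, [0.7433, 0.796])]
scene [(115, [0.411, 0.2566]), (115, [0.4128, 0.316]), (159, [-0.3526, 0.5517])]
t 75.03 tcp [0.4931 0.3134 0.0817] th 0.07 tilt [-0.0004 -0.0006] F [-0.2 -0.8 -1.1] open 27.3 grip 30.0
units: [-0.001 -0.011  0.651]
```

Call:
carry_out([
  [[0,0,0.1,0,0,0,1],[0,0,0.2,0,0,0,1],[0,0,0.3,0,0,0,1],[0,0,0.4,0,0,0,1],[0,0,0.5,0,0,0,1],[0,0,0.57,0,0,0,1],[0,0,0.62,0,0,0,1],[0,0,0.645,0,0,0,1],[0,0,0.651,0,0,0,1],[0,0,0.651,0,0,0,1]],
])

```text
time_s: 75.87
position: [0.494, 0.3132, -0.0157]
tcp_rot: [[1.0, -0.0, 0.0], [-0.0, -1.0, 0.0], [0.0, -0.0, -1.0]]
force: [-0.6, 0.4, -0.6]
opening: 0.319
grasp_force: 30.0
```

Call:
carry_out([
  [[0,0,0,0,0,0,0.126],[0,0,0,0,0,0,0.126],[0,0,0,0,0,0,0.126],[0,0,-0.04,0,0,0,0.126],[0,0,-0.12,0,0,0,0.126],[0,0,-0.24,0,0,0,0.126],[0,0,-0.38,0,0,0,0.126],[0,0,-0.52,0,0,0,0.126],[0,0,-0.68,0,0,0,0.126],[0,0,-0.85,0,0,0,0.126]],
])

```text
time_s: 76.7
position: [0.4933, 0.3132, 0.1137]
tcp_rot: [[1.0, 0.0, 0.0], [0.0, -1.0, 0.0], [0.0, -0.0, -1.0]]
force: [0.2, -0.4, 0.7]
opening: 0.439
grasp_force: 0.0
```

```bash
python3 - <<'E'
from st import *
s=state();ims=look("c1")
i0={n:cv2.imread(f"pics/{n}0.png") for n in("top","scene")}
# bottle
B={n:[b for b in blobs(mask(i0[n],(100,130,60),(125,255,255)),15,400)] for n in i0}
for n in B: print("blue",n,[(b[0].round(1).tolist(),int(b[1]),plane(n,b[0],.18).round(3)[:2].tolist()) for b in B[n]])
# dark square on deck
for n,(x,y,w,h) in(("top",(270,160,32,34)),("scene",(248,205,40,38))):
    g=cv2.cvtColor(i0[n],cv2.COLOR_BGR2GRAY)[y:y+h,x:x+w];b=max(blobs(cv2.inRange(g,0,125),40),key=lambda q:q[1]);print("sq",n,b[0]+[x,y],b[1],rect(n,b[2].reshape(-1,2)+[x,y],.05))
# plate now in both eras
for nm,im in(("0",i0["top"]),("now",ims["top"])):
    for b in blobs(mask(im,(0,0,150),(180,60,255)),900,1600): print(nm,b[1],rect("top",b[2],.01))
    r=mask(im,(0,130,60),(4,255,255))|mask(im,(174,130,60),(180,255,255))
    print([(b[0].round(1).tolist(),plane("top",b[0],.046).round(4)[:2].tolist(),round(rect("top",b[2],.046)[2],1),rect("top",b[2],.046)[1].round()) for b in blobs(r,40) if 195<b[0][0]<215])
# gray deck column/row edge profiles, top view
g=cv2.cvtColor(i0["top"],cv2.COLOR_BGR2GRAY).astype(float);gx=cv2.Sobel(g,cv2.CV_64F,1,0,ksize=3);gy=cv2.Sobel(g,cv2.CV_64F,0,1,ksize=3)
def sub(a,i): # subpixel peak
    k=np.argmax(a);k=min(max(k,1),len(a)-2);d=a[k-1]-2*a[k]+a[k+1];return i+k+(.5*(a[k-1]-a[k+1])/d if d else 0)
def fitl(P,z,n="top"):
    W=np.array([plane(n,p,z)[:2] for p in P]);vx,vy,x0,y0=cv2.fitLine((W*1000).astype(np.float32),cv2.DIST_HUBER,0,.01,.01).ravel();return np.round([np.degrees(np.arctan2(vy,vx)),x0,y0],2)
print("right edge",fitl([(sub(-gx[r,300:318],300),r) for r in range(158,192)],.05))
print("left edge",fitl([(sub(gx[r,254:266],254),r) for r in list(range(158,166))+list(range(188,194))],.05))
print("front edge",fitl([(c,sub(-gy[c and 190:202,c],190)) for c in list(range(262,270))+list(range(301,306))],.05))
print("housing edge",fitl([(c,sub(gy[148:160,c],148)) for c in range(264,304)],.05))
E
```

```text
t 76.7 tcp [0.4933 0.3132 0.1137] th 0.0 tilt [0.0002 0.0001] F [ 0.2 -0.4  0.7] open 38.2 grip 0.0
blue top [([238.4, 132.3], 58, [0.722, 0.124]), ([231.4, 112.8], 87, [0.773, 0.143])]
blue scene [([352.7, 187.3], 78, [0.771, 0.148])]
sq top [283.30472103 175.82403433] 233 (array([0.625078  , 0.00164479]), array([46.60603714, 40.58963394]), 0.9661833047866821)
sq scene [265.86462882 223.70305677] 229 (array([0.62407782, 0.00161682]), array([45.51205063, 39.38541794]), 2.1428070068359375)
0 1239 (array([0.65135736, 0.23530153]), array([129.74412537,  89.08907318]), -73.87285232543945)
0 1021 (array([0.9892868 , 0.27768018]), array([187.32128906,  88.98854828]), 79.01718139648438)
[([204.6, 166.5], [0.6493, 0.2312], -77.7, array([48., 16.]))]
now 1089 (array([ 0.46653186, -0.31091205]), array([158.99916077, 101.67947388]), 81.25430297851562)
now 1336 (array([0.65186353, 0.23595529]), array([134.66572571,  94.13851929]), -74.3465347290039)
now 984 (array([0.81471832, 0.78064404]), array([149.98916626,  82.07362366]), 18.49751853942871)
[([204.6, 166.5], [0.6494, 0.2311], -74.9, array([46., 15.]))]
right edge [  3.22 644.94 -68.06]
left edge [ -5.03 631.64  64.9 ]
front edge [-87.37 566.83   6.9 ]
housing edge [-87.   687.24  -2.03]
```

Call:
carry_out([
  [[0.09,0.04,0,0,0,-0.015,0.1],[0.18,0.08,0,0,0,-0.03,0.1],[0.27,0.12,0,0,0,-0.045,0.1],[0.36,0.16,0,0,0,-0.06,0.1],[0.45,0.2,0,0,0,-0.075,0.1],[0.54,0.24,0,0,0,-0.09,0.1],[0.63,0.28,0,0,0,-0.105,0.1],[0.72,0.32,0,0,0,-0.12,0.1],[0.81,0.36,0,0,0,-0.135,0.1],[0.9,0.4,0,0,0,-0.15,0.1]],
])

```text
time_s: 77.63
position: [0.6288, 0.2529, 0.1116]
tcp_rot: [[0.584, 0.812, -0.001], [0.812, -0.584, -0.0], [-0.001, -0.001, -1.0]]
force: [-0.1, -0.0, -0.4]
opening: 0.448
grasp_force: 0.0
```

Call:
carry_out([
  [[0,0,0,0,0,-0.014,0.1],[0,0,0,0,0,-0.028,0.1],[0,0,0,0,0,-0.042,0.1],[0,0,0,0,0,-0.056,0.1],[0,0,0,0,0,-0.07,0.1],[0,0,0,0,0,-0.085,0.1],[0,0,0,0,0,-0.1,0.1],[0,0,0,0,0,-0.115,0.1],[0,0,0,0,0,-0.13,0.1],[0,0,0,0,0,-0.144,0.1]],
])

```text
time_s: 78.47
position: [0.6281, 0.2532, 0.1116]
tcp_rot: [[-0.277, 0.961, -0.001], [0.961, 0.277, -0.0], [0.0, -0.001, -1.0]]
force: [-0.1, 0.6, -0.0]
opening: 0.451
grasp_force: 0.0
```

```bash
python3 - <<'E'
from st import *
need(.651,.2345,-.020)
a,b=plane("top",(190.5,171.8),.008),plane("top",(221.6,164.9),.008);print("holes",a,b,(a+b)/2,np.linalg.norm(a-b),np.degrees(np.arctan2(*(a-b)[1::-1])))
E
```

```text
t 78.47 tcp [0.6281 0.2532 0.1116] th 106.11 tilt [-0.0008 -0.0002] F [-0.1  0.6 -0. ] open 39.2 grip 0.0
units: [-0.162  0.113  0.877]
holes [0.63738061 0.2798328  0.008     ] [0.66000347 0.18588443 0.008     ] [0.64869204 0.23285862 0.008     ] 0.0966337940282782 103.53911630442197
```

Call:
carry_out([
  [[-0.08,0.06,0.1,0,0,0,0.1],[-0.165,0.11,0.2,0,0,0,0.1],[-0.165,0.11,0.32,0,0,0,0.1],[-0.165,0.11,0.44,0,0,0,0.1],[-0.165,0.11,0.56,0,0,0,0.1],[-0.165,0.11,0.67,0,0,0,0.1],[-0.165,0.11,0.77,0,0,0,0.1],[-0.165,0.11,0.84,0,0,0,0.1],[-0.165,0.11,0.873,0,0,0,0.1],[-0.165,0.11,0.873,0,0,0,0.1]],
])

```text
time_s: 79.3
position: [0.6503, 0.2338, -0.0206]
tcp_rot: [[-0.273, 0.962, -0.002], [0.962, 0.273, -0.0], [0.0, -0.002, -1.0]]
force: [0.2, -0.2, 0.3]
opening: 0.449
grasp_force: 0.0
```

Call:
carry_out([
  [[0,0,0,0,0,0,1],[0,0,0,0,0,0,1],[0,0,0,0,0,0,1],[0,0,0,0,0,0,1],[0,0,0,0,0,0,1],[0,0,0,0,0,0,1],[0,0,0,0,0,0,1],[0,0,0,0,0,0,1],[0,0,0,0,0,0,1],[0,0,0,0,0,0,1]],
])

```text
time_s: 80.13
position: [0.6498, 0.2336, -0.0186]
tcp_rot: [[-0.273, 0.962, -0.003], [0.962, 0.273, -0.001], [-0.0, -0.003, -1.0]]
force: [-5.2, -2.1, 6.1]
opening: 0.159
grasp_force: 30.0
```

Call:
carry_out([
  [[0,0,-0.02,0,0,0,1],[0,0,-0.05,0,0,0,1],[0,0,-0.1,0,0,0,1],[0,0,-0.16,0,0,0,1],[0,0,-0.24,0,0,0,1],[0,0,-0.33,0,0,0,1],[0,0,-0.43,0,0,0,1],[0,0,-0.54,0,0,0,1],[0,0,-0.63,0,0,0,1],[0,0,-0.67,0,0,0,1]],
])

```text
time_s: 80.97
position: [0.6533, 0.2345, 0.085]
tcp_rot: [[-0.273, 0.962, 0.006], [0.962, 0.273, 0.001], [-0.0, 0.006, -1.0]]
force: [0.0, -0.4, -4.7]
opening: 0.157
grasp_force: 30.0
```

```bash
python3 - <<'E'
from st import *
s=state();ims=look("c2");print([round(x,1) for x in s["joint_positions"]])
for n in ims:
    for b in blobs(mask(ims[n],(0,0,140),(180,60,255)),150,3000):
        R=rect(n,b[2],s["position"][2]+.034-.004)
        if np.linalg.norm(R[0]-s["position"][:2])<.12: print(n,b[1],R)
E
```

```text
t 80.97 tcp [0.6533 0.2345 0.085 ] th 105.84 tilt [0.0056 0.0011] F [ 0.  -0.4 -4.7] open 13.7 grip 30.0
[np.float64(10.5), np.float64(41.9), np.float64(76.5), np.float64(0.0), np.float64(61.3), np.float64(-5.3)]
```

The plate is held (14 mm, 30 N). I'll swing away from the bottle first, align with the press (yaw about 2.9°), then approach.

Call:
carry_out([
  [[0,-0.05,0,0,0,0.004,1],[0,-0.1,0,0,0,0.008,1],[0,-0.16,0,0,0,0.012,1],[0,-0.22,0,0,0,0.016,1],[0,-0.28,0,0,0,0.02,1],[0,-0.34,0,0,0,0.024,1],[0,-0.4,0,0,0,0.028,1],[0,-0.45,0,0,0,0.032,1],[0,-0.485,0,0,0,0.036,1],[0,-0.485,0,0,0,0.036,1]],
])

```text
time_s: 81.9
position: [0.5795, 0.2138, 0.0811]
tcp_rot: [[-0.049, 0.999, -0.002], [0.999, 0.049, -0.0], [-0.0, -0.002, -1.0]]
force: [0.0, -0.6, -5.6]
opening: 0.156
grasp_force: 30.0
```

Call:
carry_out([
  [[-0.07,0,0,0,0,0,1],[-0.15,0,0,0,0,0,1],[-0.24,0,0,0,0,0,1],[-0.34,-0.01,0,0,0,0,1],[-0.44,-0.02,0,0,0,0,1],[-0.55,-0.03,0,0,0,0,1],[-0.66,-0.04,0,0,0,0,1],[-0.76,-0.044,0,0,0,0,1],[-0.83,-0.044,0,0,0,0,1],[-0.865,-0.044,0,0,0,0,1]],
])

```text
time_s: 82.73
position: [0.5817, 0.0814, 0.0813]
tcp_rot: [[-0.048, 0.999, 0.0], [0.999, 0.048, -0.001], [-0.001, 0.0, -1.0]]
force: [-0.4, 0.4, -5.0]
opening: 0.157
grasp_force: 30.0
```

Call:
carry_out([
  [[-0.05,0.02,0,0,0,0,1],[-0.1,0.05,0,0,0,0,1],[-0.16,0.08,0,0,0,0,1],[-0.22,0.11,0,0,0,0,1],[-0.28,0.13,0,0,0,0,1],[-0.34,0.15,0,0,0,0,1],[-0.38,0.17,0,0,0,0,1],[-0.41,0.18,0,0,0,0,1],[-0.41,0.18,0,0,0,0,1],[-0.41,0.18,0,0,0,0,1]],
])

```text
time_s: 83.57
position: [0.6111, 0.0241, 0.0811]
tcp_rot: [[-0.05, 0.999, -0.0], [0.999, 0.05, 0.0], [0.0, -0.0, -1.0]]
force: [-0.2, 0.6, -5.4]
opening: 0.159
grasp_force: 30.0
```

```bash
python3 - <<'E'
from st import *
need(.6262,.0007,.05)
s=telemetry.read_state();ims=look("c3");z=s["position"][2]+.034-.004
for n in ims:
    p=s["position"].copy();p[2]=z;print(n,"tcp@platetop px",proj(n,p).round(1),"ends",[proj(n,p+s["tcp_rot"][:,0]*d).round(1).tolist() for d in(-.065,.065)])
t,sc=ims["top"],ims["scene"]
pt,ps=proj("top",p).astype(int),proj("scene",p).astype(int)
cr=lambda im,c:cv2.resize(im[c[1]-38:c[1]+37,c[0]-50:c[0]+50],(400,300),interpolation=cv2.INTER_CUBIC)
cv2.imwrite("pics/v8.png",np.hstack([cr(t,pt),cr(sc,ps)]));print(pt,ps)
E
```

```text
t 83.57 tcp [0.6111 0.0241 0.0811] th 92.85 tilt [-0.0005  0.0004] F [-0.2  0.6 -5.4] open 13.8 grip 30.0
units: [-0.161  0.093  0.207]
top tcp@platetop px [275.8 178.6] ends [[299.7, 177.9], [252.1, 179.4]]
scene tcp@platetop px [267.4 203.7] ends [[253.2, 223.0], [280.8, 185.5]]
[275 178] [267 203]
```

View pics/v8.png

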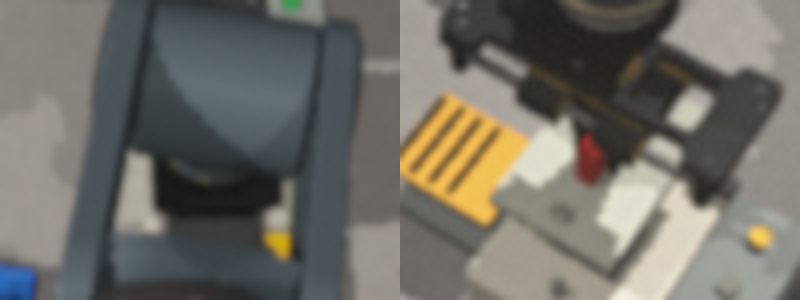

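The scene crop shows the plate over the press: its −y end runs from about (497,193) to (613,272) with a hole at (563,212), and the −y pin below shows at (558,288). I'll compute the offset of the plate in the grip from these.

```bash
python3 - <<'E'
from st import *
p=np.array([.6111,.0241,.1106]);R=np.array([[-.05,.999],[.999,.05]])  # cols tool x,y in xy
im=cv2.imread("pics/c3_scene.png");g=cv2.cvtColor(im,cv2.COLOR_BGR2GRAY).astype(float)
f=lambda cx,cy:np.array([217+(cx-400)/4-.375,165+cy/4-.375])
for nm,c in(("A",(497,193)),("B",(613,272)),("hole",(563,212))):
    q=plane("scene",f(*c),.1106);print(nm,(R.T@(q-p)[:2]*1000).round(1))
# hole: darkest blob around
h=f(563,212);x,y=int(h[0])-5,int(h[1])-4;w=g[y:y+9,x:x+11];print(w.astype(int))
wt=np.clip(np.median(w)-8-w,0,None);yy,xx=np.mgrid[:9,:11];c=np.array([x+(wt*xx).sum()/wt.sum(),y+(wt*yy).sum()/wt.sum()]);q=plane("scene",c,.1096);print("hole",c,(R.T@(q-p)[:2]*1000).round(1))
# pins, first pictures: knob position at pin base/top by dark weighting
for n,c0 in(("scene",(256.6,237.5)),("scene",(276,209.9)),("top",(267,176)),("top",(300.6,175))):
    G=cv2.cvtColor(cv2.imread(f"pics/{n}0.png"),cv2.COLOR_BGR2GRAY).astype(int);x,y=int(round(c0[0]))-6,int(round(c0[1]))-5;print(n,c0,"origin",x,y);print(G[y:y+11,x:x+14])
for nm,y in(("-",-.048),("+",.048)):
    for z in(.05,.072): print(nm,z,[proj(n,[.6262-y*.05,.0007+y,z]).round(1).tolist() for n in("top","scene")])
E
```

```text
A [-58.4 -41.5]
B [-64.5  48. ]
hole [-47.    0.3]
[[135 137 136 135 136 136 137 137 137 135 134]
 [138 138 135 135 134 134 135 135 136 135 134]
 [138 136 134 129 126 125 128 132 134 133 133]
 [137 134 128 119 113 110 116 122 129 133 133]
 [137 133 121 112 104 104 107 112 121 130 134]
 [137 132 124 114 110 108 103 102 115 129 137]
 [138 135 130 122 117 112 103 103 117 131 137]
 [137 138 135 130 126 120 112 114 128 135 138]
 [132 135 138 136 133 128 127 130 135 137 138]]
hole [257.45772595 217.85422741] [-47.    0.6]
scene (256.6, 237.5) origin 251 233
[[230 229 228 227 224 223 226 227 229 229 230 229 229 225]
 [229 229 227 219 203 196 206 222 228 230 229 230 230 229]
 [229 229 225 200 164 150 164 206 226 230 230 230 229 230]
 [229 229 224 188 135 108 131 185 219 227 230 230 230 229]
 [229 230 222 181 124  93 117 171 207 222 228 230 230 229]
 [229 228 215 169 118 100 128 175 208 220 227 230 230 230]
 [229 225 199 156 125 132 166 201 220 226 229 230 230 230]
 [226 214 180 151 148 174 208 226 229 230 231 232 230 231]
 [217 188 161 152 167 203 227 231 232 231 230 230 230 230]
 [196 167 1
[... 1615 characters left out ...]
6 118]
 [181 178 172 169 171 172 170 173 176 176 176 170 148 121]
 [181 178 170 163 158 155 150 152 158 161 164 163 146 120]
 [181 179 172 161 146 134 127 127 135 141 147 150 138 118]
 [180 180 177 165 143 124 116 116 125 131 134 138 132 117]
 [181 181 179 171 152 133 127 131 137 139 140 142 138 121]
 [181 181 181 176 167 157 153 156 158 159 160 158 149 125]
 [181 181 181 179 177 174 173 174 175 175 175 171 156 127]
 [180 180 181 181 181 180 181 181 181 180 180 176 159 127]
 [181 181 181 182 182 181 181 182 181 181 181 177 160 128]]
- 0.05 [[299.9, 175.1], [256.4, 238.2]]
- 0.072 [[300.7, 174.3], [256.4, 234.7]]
+ 0.05 [[266.8, 176.2], [276.0, 210.7]]
+ 0.072 [[266.8, 175.4], [276.4, 206.8]]
```

Call:
carry_out([
  [[-0.04,0.02,0,0,0,0,1],[-0.08,0.04,0,0,0,0,1],[-0.12,0.06,0,0,0,0,1],[-0.16,0.08,0,0,0,0,1],[-0.171,0.088,0.03,0,0,0,1],[-0.171,0.088,0.07,0,0,0,1],[-0.171,0.088,0.11,0,0,0,1],[-0.171,0.088,0.14,0,0,0,1],[-0.171,0.088,0.155,0,0,0,1],[-0.171,0.088,0.155,0,0,0,1]],
])

```text
time_s: 84.5
position: [0.6248, -0.0004, 0.0568]
tcp_rot: [[-0.051, 0.999, -0.002], [0.999, 0.051, 0.001], [0.001, -0.002, -1.0]]
force: [0.0, -0.1, -4.4]
opening: 0.157
grasp_force: 30.0
```

Call:
carry_out([
  [[0,0,0.005,0,0,0,1],[0,0,0.01,0,0,0,1],[0,0,0.016,0,0,0,1],[0,0,0.022,0,0,0,1],[0,0,0.028,0,0,0,1],[0,0,0.034,0,0,0,1],[0,0,0.04,0,0,0,1],[0,0,0.046,0,0,0,1],[0,0,0.05,0,0,0,1],[0,0,0.05,0,0,0,1]],
])

```text
time_s: 85.33
position: [0.6256, -0.0008, 0.0503]
tcp_rot: [[-0.05, 0.999, -0.0], [0.999, 0.05, 0.0], [0.0, -0.0, -1.0]]
force: [0.4, 0.6, -5.7]
opening: 0.16
grasp_force: 30.0
```

```bash
python3 - <<'E'
from st import *
s=state();im=capture("scene")[:,:,::-1];cv2.imwrite("pics/c4.png",im);g=cv2.cvtColor(im,cv2.COLOR_BGR2GRAY).astype(float)
p=s["position"].copy();p[2]+=.0195+.010;R=s["tcp_rot"]
for d in(-.048,):
    q=proj("scene",p+R[:,0]*(d+.001));x,y=int(round(q[0]))-6,int(round(q[1]))-5;print(q,x,y);print(g[y:y+11,x:x+13].astype(int))
E
```

```text
t 85.33 tcp [ 0.6256 -0.0008  0.0503] th 92.88 tilt [-0.0004  0.    ] F [ 0.4  0.6 -5.7] open 13.9 grip 30.0
[256.11383786 233.38738076] 250 228
[[154 148 139 138 137 136 136 137 138 137 136 134 129]
 [139 138 138 139 136 136 137 139 138 139 137 136 135]
 [139 138 138 137 137 136 135 136 137 136 136 134 135]
 [139 140 138 135 129 126 125 128 133 134 134 135 134]
 [140 139 138 128 117 111 111 117 125 131 134 135 135]
 [139 138 135 121 110 106 108 111 117 128 132 135 136]
 [139 139 135 124 111 107 111 111 114 126 133 136 139]
 [138 138 137 129 117 111 108 108 115 127 135 139 140]
 [136 138 139 135 125 118 114 115 123 132 137 140 139]
 [128 133 137 138 134 132 128 129 133 137 140 140 138]
 [128 126 128 134 137 137 136 138 140 141 141 139 140]]
```

No contact force and the hole is centred. I'll continue down.

Call:
carry_out([
  [[0,0,0.006,0,0,0,1],[0,0,0.012,0,0,0,1],[0,0,0.018,0,0,0,1],[0,0,0.024,0,0,0,1],[0,0,0.03,0,0,0,1],[0,0,0.036,0,0,0,1],[0,0,0.042,0,0,0,1],[0,0,0.046,0,0,0,1],[0,0,0.05,0,0,0,1],[0,0,0.05,0,0,0,1]],
])

```text
time_s: 86.22
position: [0.6257, -0.0008, 0.0428]
tcp_rot: [[-0.05, 0.999, -0.0], [0.999, 0.05, 0.0], [0.0, -0.0, -1.0]]
force: [0.1, 0.4, -5.1]
opening: 0.159
grasp_force: 30.0
```

Call:
carry_out([
  [[0,0,0.004,0,0,0,1],[0,0,0.008,0,0,0,1],[0,0,0.012,0,0,0,1],[0,0,0.016,0,0,0,1],[0,0,0.02,0,0,0,1],[0,0,0.024,0,0,0,1],[0,0,0.027,0,0,0,1],[0,0,0.03,0,0,0,1],[0,0,0.03,0,0,0,1],[0,0,0.03,0,0,0,1]],
])

```text
time_s: 87.05
position: [0.6258, -0.0008, 0.0384]
tcp_rot: [[-0.05, 0.999, -0.0], [0.999, 0.05, 0.0], [0.0, -0.0, -1.0]]
force: [-0.4, -0.5, -5.2]
opening: 0.161
grasp_force: 30.0
```

Call:
carry_out([
  [[0,0,0.006,0,0,0,1],[0,0,0.012,0,0,0,1],[0,0,0.018,0,0,0,1],[0,0,0.024,0,0,0,1],[0,0,0.03,0,0,0,1],[0,0,0.036,0,0,0,1],[0,0,0.041,0,0,0,1],[0,0,0.045,0,0,0,1],[0,0,0.045,0,0,0,1],[0,0,0.045,0,0,0,1]],
])

```text
time_s: 87.88
position: [0.6258, -0.0008, 0.0317]
tcp_rot: [[-0.05, 0.999, -0.0], [0.999, 0.05, 0.0], [0.0, -0.0, -1.0]]
force: [0.5, 0.8, -4.9]
opening: 0.159
grasp_force: 30.0
```

Call:
carry_out([
  [[0,0,0.002,0,0,0,1],[0,0,0.004,0,0,0,1],[0,0,0.006,0,0,0,1],[0,0,0.008,0,0,0,1],[0,0,0.01,0,0,0,1],[0,0,0.012,0,0,0,1],[0,0,0.012,0,0,0,1],[0,0,0.012,0,0,0,1],[0,0,0.012,0,0,0,1],[0,0,0.012,0,0,0,1]],
])

```text
time_s: 88.72
position: [0.626, -0.0008, 0.0314]
tcp_rot: [[-0.05, 0.999, 0.001], [0.999, 0.05, -0.0], [-0.0, 0.001, -1.0]]
force: [-1.7, 1.2, 6.8]
opening: 0.158
grasp_force: 30.0
```

The plate is seated: contact force appears at the expected height (0.0314). Now I release, lift, and take a picture check, then move towards the pedal.

Call:
carry_out([
  [[0,0,0,0,0,0,0.1],[0,0,0,0,0,0,0.1],[0,0,0,0,0,0,0.1],[0,0,0,0,0,0,0.1],[0,0,0,0,0,0,0.1],[0,0,-0.05,0,0,0,0.1],[0,0,-0.13,0,0,0,0.1],[0,0,-0.23,0,0,0,0.1],[0,0,-0.34,0,0,0,0.1],[0,0,-0.45,0,0,0,0.1]],
])

```text
time_s: 89.55
position: [0.6261, -0.0008, 0.0992]
tcp_rot: [[-0.05, 0.999, 0.001], [0.999, 0.05, -0.0], [-0.0, 0.001, -1.0]]
force: [-0.3, -0.2, 0.4]
opening: 0.453
grasp_force: 0.0
```

Call:
carry_out([
  [[0,-0.09,0,0,0,0.019,0.1],[0,-0.19,0,0,0,0.038,1],[0,-0.29,0,0,0,0.057,1],[0,-0.39,0,0,0,0.076,1],[0,-0.49,0,0,0,0.095,1],[0,-0.59,0,0,0,0.114,1],[0,-0.69,0,0,0,0.133,1],[0,-0.79,0,0,0,0.152,1],[0,-0.87,0,0,0,0.171,1],[0,-0.94,0,0,0,0.19,1]],
])

```text
time_s: 90.38
position: [0.4845, -0.0079, 0.0986]
tcp_rot: [[0.913, 0.409, 0.001], [0.409, -0.913, -0.0], [0.001, 0.001, -1.0]]
force: [0.1, 0.2, -0.2]
opening: 0.01
grasp_force: 0.0
```

Call:
carry_out([
  [[0,0,0,0,0,0.015,1],[0,0,0,0,0,0.03,1],[0,0,0,0,0,0.045,1],[0,0,0,0,0,0.06,1],[0,0,0,0,0,0.068,1],[0,0,0,0,0,0.068,1],[0,0,0,0,0,0.068,1],[0,0,0,0,0,0.068,1],[0,0,0,0,0,0.068,1],[0,0,0,0,0,0.068,1]],
])

```text
time_s: 91.22
position: [0.4851, -0.0079, 0.0976]
tcp_rot: [[1.0, 0.0, 0.0], [0.0, -1.0, -0.0], [0.0, 0.0, -1.0]]
force: [-0.2, 0.2, -0.1]
opening: 0.006
grasp_force: 0.0
```

```bash
python3 - <<'E'
from st import *
need(.485,-.007,.0235)
ims=look("d1")
R={n:[b for b in blobs(mask(ims[n],(0,130,60),(5,255,255))|mask(ims[n],(174,130,60),(180,255,255)),15)] for n in ims}
for n in R: print("red",n,[(b[0].round(1).tolist(),int(b[1]),plane(n,b[0],.09).round(4)[:2].tolist()) for b in R[n] if np.linalg.norm(plane(n,b[0],.09)[:2]-[.626,0])<.08])
for n in ims:
    for b in blobs(mask(ims[n],(0,0,140),(180,60,255)),700,3500):
        if np.linalg.norm(plane(n,b[0],.06)[:2]-[.626,0])<.08: print("white",n,b[0].round(1),b[1],rect(n,b[2],.06))
    for b in blobs(mask(ims[n],(20,120,70),(32,255,255)),100):print("yel",n,b[0].round(1),b[1],rect(n,b[2],.055))
cv2.imwrite("pics/v9.png",np.hstack([cv2.resize(ims["top"][140:215,235:335],(400,300),interpolation=cv2.INTER_CUBIC),cv2.resize(ims["scene"][180:255,215:315],(400,300),interpolation=cv2.INTER_CUBIC)]))
E
```

```text
t 91.22 tcp [ 0.4851 -0.0079  0.0976] th 0.03 tilt [ 0.0003 -0.0001] F [-0.2  0.2 -0.1] open 0.5 grip 0.0
units: [-0.001 -0.006  0.494]
red top [([284.3, 173.9], 83, [0.6267, 0.0002])]
red scene [([266.5, 218.6], 108, [0.6278, -0.0029])]
white top [282.1 176. ] 2080 (array([0.62383997, 0.01012225]), array([155.99369812, 120.47618103]), -86.32569122314453)
yel top [286.8 201.9] 179 (array([ 0.54680219, -0.00356441]), array([66.00037384, 28.70408249]), -89.03957015275955)
```

View pics/v9.png

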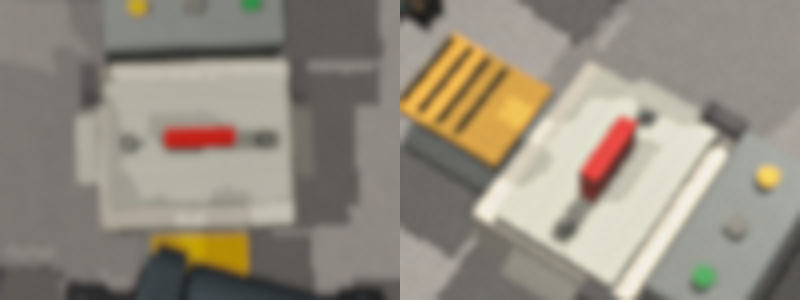

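The plate is flush with both pins through the holes: bar at (200,137) in the top crop, pins at (130,143) and (265,138). The pedal is clear, so I press it with closed fingertips.

Call:
carry_out([
  [[0,-0.005,0.06,0,0,0,1],[0,-0.005,0.13,0,0,0,1],[0,-0.005,0.2,0,0,0,1],[0,-0.005,0.27,0,0,0,1],[0,-0.005,0.34,0,0,0,1],[0,-0.005,0.4,0,0,0,1],[0,-0.005,0.44,0,0,0,1],[0,-0.005,0.47,0,0,0,1],[0,-0.005,0.48,0,0,0,1],[0,-0.005,0.48,0,0,0,1]],
])

```text
time_s: 92.15
position: [0.4849, -0.0071, 0.0251]
tcp_rot: [[1.0, 0.0, -0.001], [0.0, -1.0, 0.0], [-0.001, -0.0, -1.0]]
force: [0.8, -0.5, 0.5]
opening: 0.004
grasp_force: 0.0
```

Call:
carry_out([
  [[0,0,0.015,0,0,0,1],[0,0,0.03,0,0,0,1],[0,0,0.045,0,0,0,1],[0,0,0.06,0,0,0,1],[0,0,0.075,0,0,0,1],[0,0,0.09,0,0,0,1],[0,0,0.1,0,0,0,1],[0,0,0.11,0,0,0,1],[0,0,0.12,0,0,0,1],[0,0,0.12,0,0,0,1]],
])

```text
time_s: 92.98
position: [0.4859, -0.0073, 0.0075]
tcp_rot: [[1.0, -0.0, 0.002], [-0.0, -1.0, -0.0], [0.002, 0.0, -1.0]]
force: [1.2, 0.8, 6.2]
opening: 0.004
grasp_force: 2.6
```

Call:
carry_out([
  [[0,0,0.005,0,0,0,1],[0,0,0.01,0,0,0,1],[0,0,0.015,0,0,0,1],[0,0,0.02,0,0,0,1],[0,0,0.025,0,0,0,1],[0,0,0.03,0,0,0,1],[0,0,0.03,0,0,0,1],[0,0,0.03,0,0,0,1],[0,0,0.03,0,0,0,1],[0,0,0.03,0,0,0,1]],
])

```text
time_s: 93.82
position: [0.4866, -0.0073, 0.0035]
tcp_rot: [[1.0, -0.0, 0.003], [-0.0, -1.0, -0.0], [0.003, 0.0, -1.0]]
force: [0.7, 1.4, 7.7]
opening: 0.008
grasp_force: 3.3
```

Call:
carry_out([
  [[0,0,0.002,0,0,0,1],[0,0,0.004,0,0,0,1],[0,0,0.006,0,0,0,1],[0,0,0.008,0,0,0,1],[0,0,0.01,0,0,0,1],[0,0,0.012,0,0,0,1],[0,0,0.012,0,0,0,1],[0,0,0.012,0,0,0,1],[0,0,0.012,0,0,0,1],[0,0,0.012,0,0,0,1]],
])

```text
time_s: 94.65
position: [0.4869, -0.0073, 0.0018]
tcp_rot: [[1.0, -0.0, 0.004], [-0.0, -1.0, -0.001], [0.004, 0.001, -1.0]]
force: [1.1, 1.8, 8.3]
opening: 0.005
grasp_force: 3.5
```

Call:
carry_out([
  [[0,0,0.002,0,0,0,1],[0,0,0.004,0,0,0,1],[0,0,0.006,0,0,0,1],[0,0,0.008,0,0,0,1],[0,0,0.01,0,0,0,1],[0,0,0.01,0,0,0,1],[0,0,0.01,0,0,0,1],[0,0,0.01,0,0,0,1],[0,0,0.01,0,0,0,1],[0,0,0.01,0,0,0,1]],
])

```text
time_s: 95.48
position: [0.4872, -0.0073, 0.0008]
tcp_rot: [[1.0, -0.0, 0.005], [-0.0, -1.0, -0.001], [0.005, 0.001, -1.0]]
force: [0.9, 1.9, 11.8]
opening: 0.008
grasp_force: 5.5
```

Call:
carry_out([
  [[0,0,0.002,0,0,0,1],[0,0,0.004,0,0,0,1],[0,0,0.006,0,0,0,1],[0,0,0.008,0,0,0,1],[0,0,0.008,0,0,0,1],[0,0,0.008,0,0,0,1],[0,0,0.008,0,0,0,1],[0,0,0.008,0,0,0,1],[0,0,0.008,0,0,0,1],[0,0,0.008,0,0,0,1]],
])

```text
time_s: 96.32
position: [0.4873, -0.0073, 0.0004]
tcp_rot: [[1.0, -0.0, 0.006], [-0.0, -1.0, -0.001], [0.006, 0.001, -1.0]]
force: [0.2, 2.7, 18.0]
opening: 0.007
grasp_force: 9.2
```

The stop is reached: the force rises to 18 N with no further travel. One touch more, then I let the pedal come up and retreat.

Call:
carry_out([
  [[0,0,0.003,0,0,0,1],[0,0,0.006,0,0,0,1],[0,0,0.006,0,0,0,1],[0,0,0.006,0,0,0,1],[0,0,-0.02,0,0,0,1],[0,0,-0.06,0,0,0,1],[0,0,-0.1,0,0,0,1],[0,0,-0.14,0,0,0,1],[0,0,-0.18,0,0,0,1],[0,0,-0.24,0,0,0,1]],
])

```text
time_s: 97.15
position: [0.4838, -0.0069, 0.0342]
tcp_rot: [[1.0, -0.0, -0.003], [-0.0, -1.0, 0.001], [-0.003, -0.001, -1.0]]
force: [-1.0, 0.6, 1.2]
opening: 0.005
grasp_force: 0.0
```

Call:
carry_out([
  [[0,0,-0.1,0,0,0,1],[0,0,-0.2,0,0,0,1],[0,0,-0.3,0,0,0,1],[0,0,-0.4,0,0,0,1],[0,0,-0.5,0,0,0,1],[0,0,-0.6,0,0,0,1],[-0.05,0.15,-0.6,0,0,0,1],[-0.1,0.35,-0.6,0,0,0,1],[-0.15,0.55,-0.6,0,0,0,1],[-0.2,0.75,-0.6,0,0,0,1]],
])

```text
time_s: 97.98
position: [0.454, -0.1202, 0.1247]
tcp_rot: [[1.0, 0.001, -0.001], [0.001, -1.0, 0.0], [-0.001, -0.0, -1.0]]
force: [-0.2, -0.1, 0.6]
opening: 0.007
grasp_force: 0.0
```

Call:
carry_out([
  [[0,0.1,0,0,0,0,1],[0,0.25,0,0,0,0,1],[0,0.4,0,0,0,0,1],[0,0.55,0,0,0,0,1],[0,0.7,0,0,0,0,1],[0,0.85,0,0,0,0,1],[0,0.95,0,0,0,0,1],[0,1,0,0,0,0,1],[0,1,0,0,0,0,1],[0,1,0,0,0,0,1]],
])

```text
time_s: 98.82
position: [0.4544, -0.2687, 0.1242]
tcp_rot: [[1.0, -0.0, -0.001], [-0.0, -1.0, 0.002], [-0.001, -0.002, -1.0]]
force: [-0.0, 0.1, -0.5]
opening: 0.01
grasp_force: 0.0
```

```bash
python3 - <<'E'
from st import *
state();ims=look("e1")
i0={n:cv2.imread(f"pics/{n}0.png") for n in ims}
for t,I in(("0",i0),("now",ims)):
    for n in I:
        for b in blobs(mask(I[n],(18,100,70),(32,255,255)),300,1200):
            q=plane(n,b[0],.055)
            if abs(q[1])<.05: print("pedal",t,n,b[0].round(1),b[1])
R={n:[b for b in blobs(mask(ims[n],(0,130,60),(5,255,255))|mask(ims[n],(174,130,60),(180,255,255)),15)] for n in ims}
for n in R: print("bar",n,[(b[0].round(1).tolist(),int(b[1])) for b in R[n] if np.linalg.norm(plane(n,b[0],.09)[:2]-[.626,0])<.05])
for n in ims:
    m=mask(ims[n],(3,90,50),(24,255,255));print(n,"tote/tray amber",[(int(b[1]),plane(n,b[0],.024).round(3)[:2].tolist()) for b in blobs(m,25,500) if .33<plane(n,b[0],.024)[0]<.56])
E
```

```text
t 98.82 tcp [ 0.4544 -0.2687  0.1242] th -0.03 tilt [-0.001   0.0015] F [-0.   0.1 -0.5] open 0.9 grip 0.0
pedal 0 top [285.  212.5] 751
pedal 0 scene [233.2 204.8] 709
pedal 0 scene [10.4 64.6] 408
pedal now top [285.1 212.4] 745
pedal now scene [233.1 204.8] 702
bar top [([284.5, 174.0], 86)]
bar scene [([266.4, 218.6], 111)]
top tote/tray amber [(139, [0.389, 0.51]), (51, [0.408, 0.175]), (156, [0.413, 0.257]), (143, [0.416, 0.315]), (27, [0.436, 0.173]), (137, [0.492, 0.195]), (139, [0.493, 0.257]), (144, [0.495, 0.314])]
scene tote/tray amber [(30, [0.346, -0.261]), (146, [0.49, 0.196]), (130, [0.491, 0.255]), (123, [0.493, 0.311]), (142, [0.411, 0.256]), (123, [0.412, 0.313]), (108, [0.385, 0.513])]
```

All six are in the tote, the plate hasn't moved, and the pedal is back at its rest position, so I'm handing in.

```bash
python3 -c "
from rig import job
print(job.hand_in())"
```

```text
the job is handed in; nothing more can be done
None
```

I handed in the job at about 99 s: all six castings are in the tote, the mould plate is flush on both pins, and afterwards the pedal was pressed to its stop and came back up; the judge's result was not shown.

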